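# Empty the deep-well sample block with the hook picker

### The job

Flip the sample block's latch open, lift its lid back until it stays open, and with the hook picker take every canister out of its deep well and stand it upright in the steel tray. Then hang the picker back on its fork stand, as it was, and shut the lid (it need not be latched). The canisters are to stay clean: carry them by their bails with the picker and never touch them with the gripper's fingers; leave the beaker, bottle and jar where they are.

Things in the scene. Friction and masses are not known exactly. Their poses are not given: they have to be found in the camera images.
- block: Fixed steel sample block, 96 (x) by 242 (y) by 140 mm tall, with three open-topped wells in a row along y, centred at y = -78, 0 and +78 mm, each 80 (x) by 70 mm inside; floors 6 mm above the underside (134 mm deep); walls 8 mm. At most one upright canister per well. Origin: centre of the underside; x points from the robot's side to the hinge side.
- lid (a joint): Lid angle, rad: 0 shut, 2.0 fully open (leaning back past upright). Clear 8 mm plate as large as the block, dark front and back edges, 0.3 kg, hinged on the block's far (+x) top edge with a damper; let go before upright (1.57) it falls slowly shut (1 to 3 s), beyond 1.8 fully open. The closed latch holds it down.
- lid_handle (a point): Centre of the round black handle bar on the lid (10 mm thick, clear length 60 mm along the block's y, bar centre 38 mm above the lid's underside, 30 mm above its top face, 84 mm from the hinge, 12 mm behind the front edge); y = -45 mm in the block's frame. The bar may turn freely in a grip.
- lid_hinge (a point): Point on the hinge line, in the middle of the lid's width, at the height of the lid's underside (140.5 mm).
- latch (a joint): Over-centre latch angle, rad: 0 closed (upright, its claw over the lid's front edge by 11 mm), 2.0 open (swung towards the robot, hanging forward and down). A spring pushes it shut below about 0.5 and snaps it open beyond; 3 to 4 N at the tip flips it. Hinge along the block's y, at x = -55 mm and 125 mm up in the block's frame.
- latch_tip (a point): Tip of the latch lever, a dark bar 24 mm wide (y) and 6 mm thick with a 10 mm black grip, at y = +80 mm in the block's frame, 85 mm from its hinge; closed, it stands upright, 62 mm above the lid's top. Push it towards the block's -x from the lid side, above the claw (at least 12 mm above the lid's top).
- can1_mid (a point): First canister of three alike (some may be absent: None): plain steel cylinder 48 mm across and 42 mm tall, with a rigid arched wire bail (carrying handle) on top; 73 mm tall in all, about 0.18 kg. This point is its centre, half-way up (36.5 mm above its underside); z is its axis, y runs along the bail.
- can1_bail (a point): The underside of the bail's bar, in its middle, first canister (31.5 mm above its mid point). The bar is 5 mm thick (x) by 5 mm tall, straight along y; the clear opening under it is 37 mm wide (y) and 26 mm tall above the canister's top.
- can2_mid (a point): Second canister of three alike (some may be absent: None): plain steel cylinder 48 mm across and 42 mm tall, with a rigid arched wire bail (carrying handle) on top; 73 mm tall in all, about 0.18 kg. This point is its centre, half-way up (36.5 mm above its underside); z is its axis, y runs along the bail.
- can2_bail (a point): The underside of the bail's bar, in its middle, second canister (31.5 mm above its mid point). The bar is 5 mm thick (x) by 5 mm tall, straight along y; the clear opening under it is 37 mm wide (y) and 26 mm tall above the canister's top.
- can3_mid (a point): Third canister of three alike (some may be absent: None): plain steel cylinder 48 mm across and 42 mm tall, with a rigid arched wire bail (carrying handle) on top; 73 mm tall in all, about 0.18 kg. This point is its centre, half-way up (36.5 mm above its underside); z is its axis, y runs along the bail.
- can3_bail (a point): The underside of the bail's bar, in its middle, third canister (31.5 mm above its mid point). The bar is 5 mm thick (x) by 5 mm tall, straight along y; the clear opening under it is 37 mm wide (y) and 26 mm tall above the canister's top.
- picker_grip (a point): Middle of the black grip (20 by 20 mm, 47 mm tall) of the long-reach picker, a steel J-hook 157 mm tall, 0.15 kg, held upright. 25 mm below this point is the top of a steel collar (34 by 44 mm, 5 mm thick). Axes: z up the tool, x the way the hook opens. Held by squeezing the grip from above, across x or y.
- picker_hook (a point): Floor of the picker's hook, where a bail rests: 130 mm below the grip's middle, 8 mm ahead (+x) of its axis. Shank 8 (x) by 16 mm (y); the foot under this point is 5 mm thick, 16 mm wide, and ends in an upturned lip 3 mm thick and 8 mm high whose outer face is 7 mm ahead of this point; the trough between shank and lip is 8 mm long.
- stand: Fixed aluminium fork stand, base 110 by 100 mm. Two prongs along x, tops 130 mm up, 24 mm apart, from x = -35 to +40 mm, open towards -x; a post behind them at x = +40 to +56, no taller. The picker hangs by its collar on both prongs, axis over the origin, its x along the stand's, grip's middle 160 mm up. Lift it straight out, or 10 mm and out to -x. Origin: underneath the hanging place.
- tray: The loose steel tray, 248 (x) by 148 (y) by 28 mm tall, walls and floor 4 mm, 0.8 kg. Origin: centre of the underside.
- beaker: Bystander: white plastic beaker, 80 mm across, 95 mm tall; origin under its centre.
- washbottle: Bystander: white bottle, 64 mm across, 170 mm tall; origin under its centre.
- jar: Bystander: amber jar, 60 mm across, 80 mm tall; origin under its centre.
Not all that is in view belongs to the job. Leave any pink look-alike of the part that bears picker_grip alone.

How it is judged:
By the outcome, as a careful person would: the job done as asked, in the order asked, and still so for the second after the job is handed in, with the robot touching nothing.
Of can1, can2, can3 only 2 to 3 are there at a start; the rules pass over those that are not, and their reading is None.
At some moment in a run one of tray may be knocked a few centimetres aside while the robot is not near it.
It also fails if it takes over 210 s, if anything falls off the work surface, if the arm or the gripper's body presses on something with over 40 N, if the wrist force passes 120 N, or if a joint passes its speed limit or range.

### The arm

A 6-joint arm with a two-finger parallel gripper is mounted at the origin on the work surface. World frame = base frame: x ahead of the robot, y to its left, z up, the work surface at z = 0. Lengths are in m, angles in degrees, forces in N, time in s.
With the tool pointing down it reaches from about 0.3 to 0.75 m from the base axis. Payload 8.5 kg.
Tool frame: the origin (TCP) lies on the centre line of the jaws, within the pads' length; the fingertips stand 19 mm ahead of it and the grasp point (between the pads) is the TCP (env.tcp_to_tips is the z of the fingertips in the tool frame, in m); z points along the fingers, y is the line along which they close (so a half turn about z gives the same grasp; the last joint's range is limited). The gripper opens to 85 mm and grips with 20 to 120 N. Pads are 22 mm wide; open, the fingers measure 114 mm over their backs; the gripper's body (76 mm by 85 mm) begins 54 mm behind the grasp point. The pads swing forward as they close: fully open they stand 13 mm farther back than shut.
Start: joints at [59.57, 21.807, 74.336, -0, 83.858, -12.336], TCP at [0.171, 0.523, 0.25] pointing down, gripper open.
Joint ranges: [-178.18, 178.18], [-50.72, 133.34], [12.68, 142.11], [-81.47, 261.47], [9.98, 163.14], [-165.26, 165.26]. Speed limits (degrees/s): [136.94, 136.94, 180, 180, 180, 180].

### API

Orientations are given as a 3x3 rotation matrix whose columns are the frame's x, y, z axes.
In Python, from rig import env gives the robot as it stands.
- The arm moves only by the tool servo_tool, never from a script. Its argument "steps" is a list of rows, each an object of numbers: "tx", "ty", "tz": the shift along the world's x, y, z in cm; "yaw": the turn about the world's z in degrees; "claw": the finger opening in cm, from 0 to 8.54. In form: [{"tx": .., "ty": .., "tz": .., "yaw": .., "claw": ..}, ...]. A call has 1 to 20 rows; each row shifts and turns the commanded pose from where the row before left it; what a row does not reach is not made up. A row lasts 1/10 s, in which the tool goes at most 50 mm and 8.59 degrees, less where a joint would pass 70% of its speed; a pose out of reach is approached as far as the arm can. A call with a gripper value outside its range is refused whole. The fingers move at their own pace and stop on an object; "newtons" is the grip in N (left out, the last holds). Time passes only in rows, so rows that do not move let the fingers close. It gives the time, the measured TCP pose, the force, the opening and the grip force at its end, in the units of the state.
- env.observe(): the state, without advancing time (a new reading comes with each control period).
- env.get_image(name): name is "scene" or "top" or "wrist"; returns (picture, depth): 480x640x3 uint8, red, green, blue; 480x640 float32, m along the optical axis (not along the pixel's ray), 0 where there is no reading.
- env.camera_model(name): a dict with "fovy" (degrees; the focal length in pixels is half the picture's height over the tangent of half this angle, whatever the lens; pixels are square), "cx", "cy" (the principal point, pixels), "T" (4x4, takes a point from camera to world coordinates). Camera axes: x right, y down, z forward; pixel columns grow to the right and rows downward; lengths in m; the calibration is good to about 2 mm. A picture is of the moment at which its call begins: read the wrist's pose just before it. camera_model takes no time and is no camera call; for the wrist camera it gives the pose at the moment of the call.
- env.close_job(): hands the job in; it is judged then, once.
The state is a dict: "time_s": time; "q": joint angles; "qvel": joint speeds; "joint_efforts": joint torques, N m; "position": TCP position; "tool_rot": TCP orientation; "ft_force": force on the tool from outside, world axes, zero at the start; "wrist_torque": the same for the moment, N m; "grip_width": finger opening in m; "gripper_force": force on a finger pad.
Only numpy, scipy, OpenCV 4.12 (cv2) and the standard library are available. Lean on these libraries where they do the work, as an engineer would, in place of code of your own. Each camera call takes 0.05 s, during which the arm holds its last target. There are 200 camera calls.

## Working session

There is one attempt and no reset: what is moved stays moved. The work goes in short steps, Python scripts to look and compute and a tool call to move; the robot and the scene stay as the last step left them, time stands still between calls to the robot, and variables do not carry over. Pictures are saved under pics/ and viewed, at most 16 in all, crops included, and the job is handed in when it is done.

Besides the shell and the picture viewer there is one more tool, called after ">>>" by a JSON object that holds its "method" and its "body". servo_tool: Moves the arm, as the interface text tells. Its arguments: {"type":"object","properties":{"steps":{"type":"array"},"newtons":{"type":"number"}},"required":["steps"]}

```bash
ls; mkdir -p pics
cat > h.py <<'E'
import numpy as np, cv2
from rig import env
def snap(name,fn=None):
    m=env.camera_model(name); im,d=env.get_image(name)
    if fn: cv2.imwrite('pics/'+fn,im[:,:,::-1])
    return im,d,m
def cloud(d,m):
    f=240/np.tan(np.radians(m['fovy'])/2)
    v,u=np.mgrid[0:480,0:640]
    P=np.stack([(u-m['cx'])/f*d,(v-m['cy'])/f*d,d],-1)
    W=P@m['T'][:3,:3].T+m['T'][:3,3]
    W[d==0]=np.nan
    return W
E
python3 - <<'E'
from h import *
for n in ('top','scene'):
    im,d,m=snap(n,n+'0.png'); np.savez(n+'0.npz',im=im,d=d,W=cloud(d,m)); print(n,m['fovy'],m['T'].round(3).tolist())
s=env.observe(); print(s['time_s'],s['position'],s['tool_rot'])
E
```

```text
pics
top 51.66150207745204 [[-0.008, -0.984, 0.179, 0.383], [-0.999, 0.015, 0.035, -0.061], [-0.037, -0.179, -0.983, 1.118], [0.0, 0.0, 0.0, 1.0]]
scene 51.11785830103813 [[-0.356, 0.524, -0.774, 1.412], [0.934, 0.205, -0.292, 0.265], [0.005, -0.827, -0.562, 0.795], [0.0, 0.0, 0.0, 1.0]]
0.1 [0.17068642 0.52258625 0.24975802] [[-9.50550524e-01  3.10569228e-01 -6.75065980e-04]
 [ 3.10569842e-01  9.50549822e-01 -1.18699050e-03]
 [ 2.73041123e-04 -1.33794958e-03 -9.99999068e-01]]
```

View pics/top0.png

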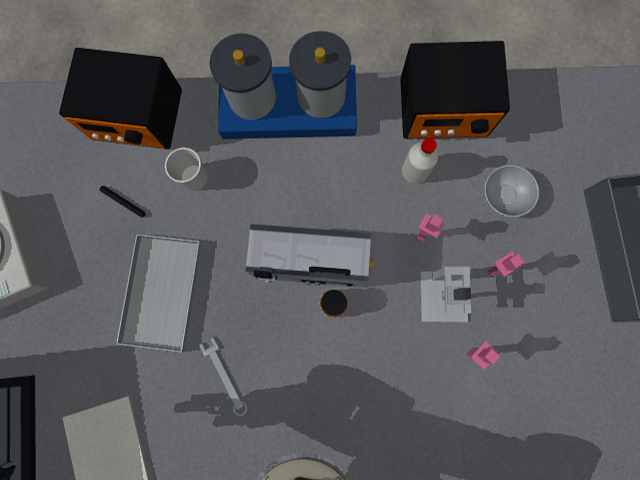

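View pics/scene0.png

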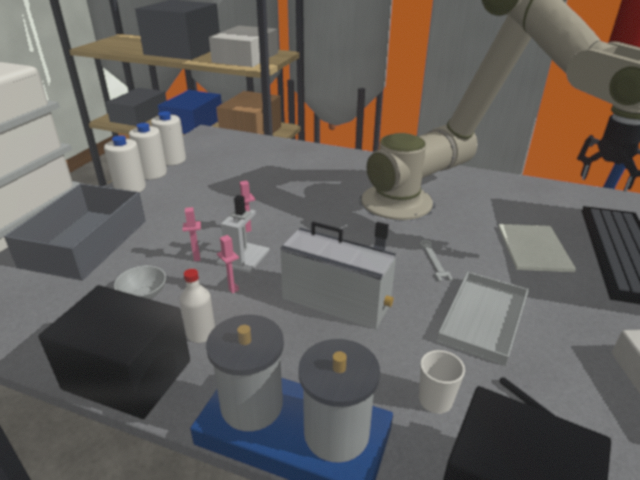

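Candidates for the picker: black grip on the stand at top (462,294). The pink look-alikes are at (430,225), (510,263) and (485,355). I choose the black one on the aluminium fork stand. The block is at (308,255), with its latch at (263,274), handle at (329,271), the tray at (160,293) and the jar at (333,302).

Run:
```python
from h import *
t=np.load('top0.npz'); im,W=t['im'],t['W']
a=cv2.resize(im[250:340,400:540],(784,504),interpolation=cv2.INTER_CUBIC)[:,:560]
b=cv2.resize(im[215:305,230:390],(784,441),interpolation=cv2.INTER_CUBIC)
cv2.imwrite('pics/crop_picker.png',a[:,:,::-1]); cv2.imwrite('pics/crop_block.png',b[:,:,::-1])
def reg(u0,u1,v0,v1,z0,z1,lab):
    R=W[v0:v1,u0:u1].reshape(-1,3); R=R[(R[:,2]>z0)&(R[:,2]<z1)]
    if len(R)<5: print(lab,len(R)); return
    r=cv2.minAreaRect((R[:,:2]*1000).astype(np.float32)); print(lab,len(R),R.mean(0).round(3),np.round(r[0]+r[1]+(r[2],),1), R[:,2].max().round(3))
reg(235,385,215,295,.135,.158,'block top')
reg(235,385,215,295,.165,.19,'handle')
reg(240,290,250,300,.185,.23,'latch')
reg(100,215,225,360,.015,.04,'tray')
reg(410,480,250,330,.12,.137,'prongs')
reg(440,480,270,320,.155,.2,'grip')
reg(410,480,250,330,.002,.03,'base')
reg(310,360,280,325,.06,.1,'jar')
reg(155,215,140,200,.08,.11,'beaker')
reg(395,445,130,190,.1,.19,'bottle')
for n,(u0,u1,v0,v1) in {'p1':(410,450,205,250),'p2':(485,530,245,285),'p3':(460,505,335,375)}.items(): reg(u0,u1,v0,v1,.1,.25,n)
# wells under lid
R=W[225:285,245:372]; print(np.round(R[5:60:6,4::8,2]*1000))
```

```text
block top 5673 [ 0.533 -0.021  0.148] [527.8 -21.3 242.3 106.3  84.9] 0.157
handle 234 [ 0.491 -0.055  0.182] [489.1 -13.1  17.3 178.4   2.3] 0.189
latch 110 [0.483 0.062 0.207] [484.   62.8  27.8  10.3  85.1] 0.215
tray 1039 [0.466 0.32  0.024] [466.6 316.6 150.1 248.4  82.7] 0.034
prongs 774 [ 0.46  -0.312  0.13 ] [ 456.  -314.8   50.8   90.8   89.2] 0.137
grip 169 [ 0.445 -0.313  0.178] [ 445.5 -314.6   21.    20.4   87.1] 0.186
base 1755 [ 0.448 -0.305  0.007] [ 466.3 -319.6  154.2  178.3   87.6] 0.03
jar 654 [ 0.445 -0.071  0.078] [444.8 -70.7 103.7  69.5  84.8] 0.099
beaker 359 [0.739 0.255 0.09 ] [736.6 253.2  78.6  78.   25.9] 0.099
bottle 741 [ 0.735 -0.262  0.132] [ 739.9 -265.    62.5   57.5   63.9] 0.174
p1 403 [ 0.587 -0.272  0.126] [ 588.5 -273.5   44.1   35.8   58.5] 0.162
p2 420 [ 0.507 -0.419  0.127] [ 508.1 -423.9   34.3   45.    31.5] 0.161
p3 463 [ 0.329 -0.36   0.127] [ 329.2 -363.8   34.3   44.5   46.6] 0.162
[[ -2. 146. 147. 143. 152. 144. 146. 147. 149. 149. 149.  -3.  -1.   1.
    0.  -2.]
 [149. 146. 148. 150. 148. 148. 145. 150. 149. 150. 145. 149. 149. 148.
  149. 149.]
 [146. 146. 148. 149. 148. 145. 146. 145. 147. 146. 147. 147. 150. 148.
  152. 146.]
 [145. 144. 150. 148. 145. 146. 148. 147. 146. 144. 149. 149. 148. 149.
  147. 146.]
 [147. 146. 146. 147. 149. 147. 149. 150. 147. 148.  nan 148. 151. 147.
  147. 149.]
 [150. 149. 147. 147. 147. 150. 150. 148. 149. 148. 147. 149. 147. 149.
   nan 147.]
 [149. 147. 147. 149. 146. 149. 147. 148. 147. 151. 150. 150. 147. 144.
  146.  59.]
 [137. 211. 210. 148. 148. 148. 151. 151. 158. 178. 181. 182. 184. 151.
  147.  -1.]
 [  1.  17. 179. 131.  63.  80.  96. 110. 123. 138. 150. 148. 149. 146.
  146.  -0.]
 [ -4.   0.  -1.  -0.  -2.   2.  -1.  56.  -0.   2.  56.  70.  69.  61.
   77.   2.]]
```

View pics/crop_picker.png

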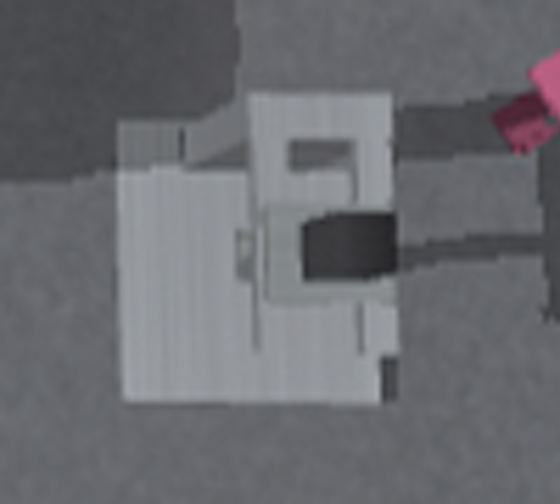

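View pics/crop_block.png

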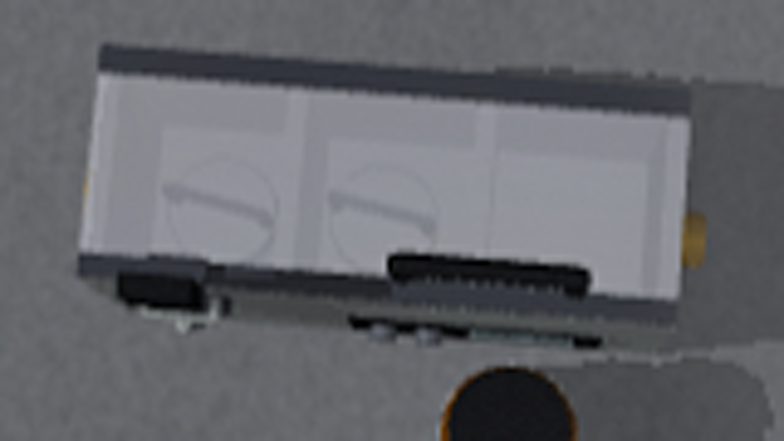

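Crop shows the black picker hanging on the fork stand, prongs opening towards the robot (-x). The block crop shows canisters in the left (+y) and middle wells, with the right one apparently empty. I start by going to the latch.

>>> {"method": "servo_tool", "body": {"steps": [{"tx": 1.7, "ty": -2.3, "yaw": 0.7, "claw": 0}, {"tx": 1.7, "ty": -2.3, "yaw": 0.7}, {"tx": 1.7, "ty": -2.3, "yaw": 0.7}, {"tx": 1.7, "ty": -2.3, "yaw": 0.7}, {"tx": 1.7, "ty": -2.3, "yaw": 0.7}, {"tx": 1.7, "ty": -2.3, "yaw": 0.7}, {"tx": 1.7, "ty": -2.3, "yaw": 0.7}, {"tx": 1.7, "ty": -2.3, "yaw": 0.7}, {"tx": 1.7, "ty": -2.3, "yaw": 0.7}, {"tx": 1.7, "ty": -2.3, "yaw": 0.7}, {"tx": 1.7, "ty": -2.3, "yaw": 0.7}, {"tx": 1.7, "ty": -2.3, "yaw": 0.7}, {"tx": 1.7, "ty": -2.3, "yaw": 0.7}, {"tx": 1.7, "ty": -2.3, "yaw": 0.7}, {"tx": 1.7, "ty": -2.3, "yaw": 0.7}, {"tx": 1.7, "ty": -2.3, "yaw": 0.7}, {"tx": 1.7, "ty": -2.3, "yaw": 0.7}, {"tx": 1.7, "ty": -2.3, "yaw": 0.7}, {"tx": 1.7, "ty": -2.3, "yaw": 0.4}, {"tx": 2.3, "ty": -2.6}]}}

```text
invalid input at $.steps[0]: expected keys tx, ty, tz, yaw, claw
```

Run:
```python
from h import *
t=np.load('top0.npz'); W=t['W']
R=W[215:295,235:385].reshape(-1,3); R=R[(R[:,2]>.142)&(R[:,2]<.154)]
for yaw in (-4,-5,-6):
    a=np.radians(yaw); Q=R[:,:2]@np.array([[np.cos(a),-np.sin(a)],[np.sin(a),np.cos(a)]])
    lo=np.percentile(Q,.7,0);hi=np.percentile(Q,99.3,0); 
    h=[np.histogram(Q[:,i],bins=np.arange(-.2,.8,.004)) for i in (0,1)]
    print(yaw,lo,hi,hi-lo)
s=env.observe(); print(s['position'],s['q'],s['tool_rot'][:,1],s['time_s'])
```

```text
-4 [ 0.48347772 -0.10400828] [0.58039444 0.1346703 ] [0.09691672 0.23867857]
-5 [ 0.48405332 -0.09466747] [0.57933436 0.14411085] [0.09528105 0.23877833]
-6 [ 0.48364295 -0.08540293] [0.57910161 0.1532772 ] [0.09545866 0.23868013]
[0.17068642 0.52258625 0.24975802] [ 5.95713537e+01  2.18389262e+01  7.43801816e+01 -1.09987545e-03
  8.38591234e+01 -1.23349625e+01] [ 0.31056923  0.95054982 -0.00133795] 0.1
```

>>> {"method": "servo_tool", "body": {"steps": [{"tx": 2.165, "ty": -2.89, "tz": 0, "yaw": 0.8, "claw": 0}, {"tx": 2.165, "ty": -2.89, "tz": 0, "yaw": 0.8, "claw": 0}, {"tx": 2.165, "ty": -2.89, "tz": 0, "yaw": 0.8, "claw": 0}, {"tx": 2.165, "ty": -2.89, "tz": 0, "yaw": 0.8, "claw": 0}, {"tx": 2.165, "ty": -2.89, "tz": 0, "yaw": 0.8, "claw": 0}, {"tx": 2.165, "ty": -2.89, "tz": 0, "yaw": 0.8, "claw": 0}, {"tx": 2.165, "ty": -2.89, "tz": 0, "yaw": 0.8, "claw": 0}, {"tx": 2.165, "ty": -2.89, "tz": 0, "yaw": 0.8, "claw": 0}, {"tx": 2.165, "ty": -2.89, "tz": 0, "yaw": 0.8, "claw": 0}, {"tx": 2.165, "ty": -2.89, "tz": 0, "yaw": 0.8, "claw": 0}, {"tx": 2.165, "ty": -2.89, "tz": 0, "yaw": 0.8, "claw": 0}, {"tx": 2.165, "ty": -2.89, "tz": 0, "yaw": 0.8, "claw": 0}, {"tx": 2.165, "ty": -2.89, "tz": 0, "yaw": 0.8, "claw": 0}, {"tx": 2.165, "ty": -2.89, "tz": 0, "yaw": 0.8, "claw": 0}, {"tx": 2.165, "ty": -2.89, "tz": 0, "yaw": 0.8, "claw": 0}, {"tx": 2.165, "ty": -2.89, "tz": 0, "yaw": 0.8, "claw": 0}, {"tx": 0, "ty": 0, "tz": 0, "yaw": 0, "claw": 0}, {"tx": 0, "ty": 0, "tz": 0, "yaw": 0, "claw": 0}]}}

```text
time_s: 1.9
position: [0.517, 0.0601, 0.2498]
tool_rot: [[-0.996, 0.094, -0.001], [0.094, 0.996, 0.0], [0.001, 0.0, -1.0]]
ft_force: [-0.1, 0.0, 0.1]
grip_width: 0.0003
gripper_force: 0.0
```

>>> {"method": "servo_tool", "body": {"steps": [{"tx": 0, "ty": 0, "tz": -1.7, "yaw": 0, "claw": 0}, {"tx": 0, "ty": 0, "tz": -1.7, "yaw": 0, "claw": 0}, {"tx": 0, "ty": 0, "tz": -1.7, "yaw": 0, "claw": 0}, {"tx": 0, "ty": 0, "tz": 0, "yaw": 0, "claw": 0}, {"tx": -0.7, "ty": 0.06, "tz": 0, "yaw": 0, "claw": 0}, {"tx": -0.7, "ty": 0.06, "tz": 0, "yaw": 0, "claw": 0}, {"tx": -0.7, "ty": 0.06, "tz": 0, "yaw": 0, "claw": 0}, {"tx": -0.7, "ty": 0.06, "tz": 0, "yaw": 0, "claw": 0}, {"tx": -0.7, "ty": 0.06, "tz": 0, "yaw": 0, "claw": 0}, {"tx": -0.7, "ty": 0.06, "tz": 0, "yaw": 0, "claw": 0}, {"tx": -0.7, "ty": 0.06, "tz": 0, "yaw": 0, "claw": 0}, {"tx": -0.7, "ty": 0.06, "tz": 0, "yaw": 0, "claw": 0}, {"tx": -0.7, "ty": 0.06, "tz": 0, "yaw": 0, "claw": 0}, {"tx": 0, "ty": 0, "tz": 0, "yaw": 0, "claw": 0}, {"tx": 0, "ty": 0, "tz": 0, "yaw": 0, "claw": 0}]}}

```text
time_s: 3.4
position: [0.4538, 0.0659, 0.1993]
tool_rot: [[-0.996, 0.092, -0.001], [0.092, 0.996, 0.0], [0.001, -0.0, -1.0]]
ft_force: [0.2, -0.2, 0.5]
grip_width: 0.0001
gripper_force: 0.0
```

Run:
```python
from h import *
im,d,m=snap('top'); W=cloud(d,m)
R=W[225:310,235:300].reshape(-1,3); 
print(np.nanmax(R[:,2][R[:,0]<.49]))
a=cv2.resize(im[225:305,230:390],(640,320)); i2,_,_=snap('scene'); b=cv2.resize(i2[200:320,260:440],(640,427)); im=np.vstack([a,b])[:600]
cv2.imwrite('pics/latch.png',im[:,:,::-1])
```

```text
0.5005934884665924
```

View pics/latch.png

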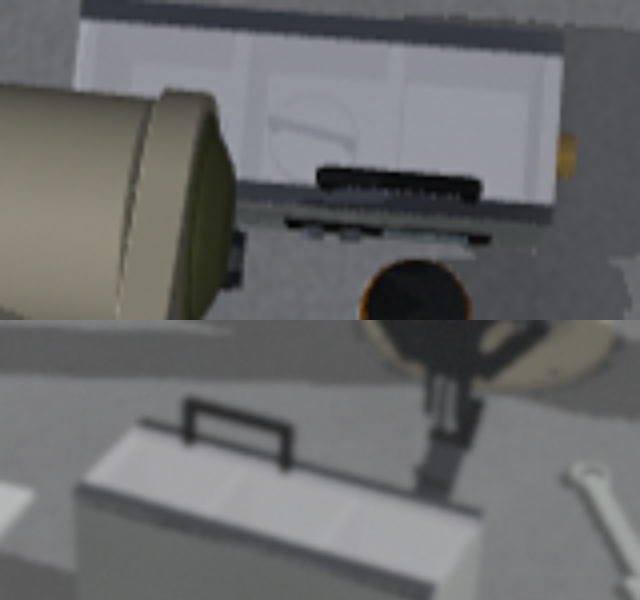

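Latch is down (no lever behind the fingers at lower (445,460), no force). Next the handle.

>>> {"method": "servo_tool", "body": {"steps": [{"tx": 0, "ty": 0, "tz": 2.5, "yaw": 0, "claw": 0}, {"tx": 0, "ty": 0, "tz": 2.6, "yaw": 0, "claw": 0}, {"tx": 0.38, "ty": -1.29, "tz": 0, "yaw": -8, "claw": 4}, {"tx": 0.38, "ty": -1.29, "tz": 0, "yaw": -8, "claw": 4}, {"tx": 0.38, "ty": -1.29, "tz": 0, "yaw": -8, "claw": 4}, {"tx": 0.38, "ty": -1.29, "tz": 0, "yaw": -8, "claw": 4}, {"tx": 0.38, "ty": -1.29, "tz": 0, "yaw": -8, "claw": 4}, {"tx": 0.38, "ty": -1.29, "tz": 0, "yaw": -8, "claw": 4}, {"tx": 0.38, "ty": -1.29, "tz": 0, "yaw": -8, "claw": 4}, {"tx": 0.38, "ty": -1.29, "tz": 0, "yaw": -8, "claw": 4}, {"tx": 0.38, "ty": -1.29, "tz": 0, "yaw": -8, "claw": 4}, {"tx": 0.38, "ty": -1.29, "tz": 0, "yaw": -8, "claw": 4}, {"tx": 0, "ty": 0, "tz": 0, "yaw": -8, "claw": 4}, {"tx": 0, "ty": 0, "tz": 0, "yaw": -1.5, "claw": 4}, {"tx": 0, "ty": 0, "tz": 0, "yaw": 0, "claw": 4}, {"tx": 0, "ty": 0, "tz": 0, "yaw": 0, "claw": 4}]}}

```text
time_s: 5.1
position: [0.4922, -0.063, 0.2503]
tool_rot: [[0.081, 0.997, -0.0], [0.997, -0.081, 0.0], [0.0, -0.0, -1.0]]
ft_force: [-0.9, -0.4, 0.2]
grip_width: 0.0398
gripper_force: 0.0
```

Run:
```python
from h import *
im,d,m=snap('wrist','wr1.png'); W=cloud(d,m)
R=W.reshape(-1,3); c=im.reshape(-1,3).max(1)
k=(R[:,2]>.165)&(R[:,2]<.192)&(abs(R[:,0]-.49)<.05)&(abs(R[:,1]+.06)<.08)&(c<70); print(k.sum(),R[k].mean(0)); print(cv2.minAreaRect((R[k][:,:2]*1000).astype(np.float32)))
s=env.observe();print(s['position'],s['q'])
```

```text
2244 [ 0.49277193 -0.0591377   0.18241429]
((492.5206298828125, -61.96269226074219), (77.4780502319336, 8.521040916442871), 84.51547241210938)
[ 0.49216445 -0.06297843  0.25033409] [-2.09909987e+01  1.64025143e+01  8.25797425e+01  1.16796022e-03
  8.10230260e+01 -1.63453311e+01]
```

View pics/wr1.png

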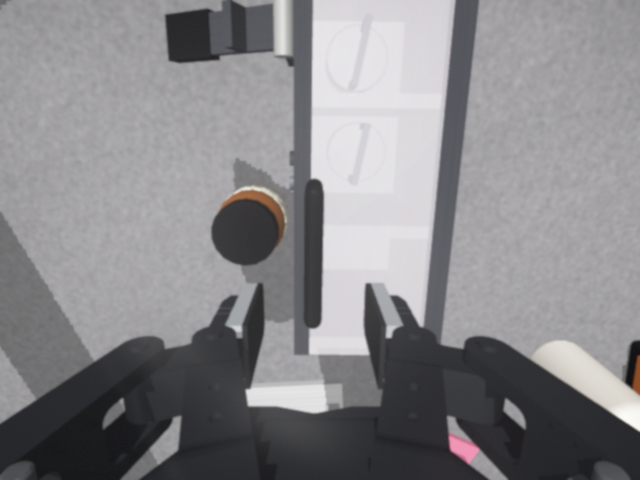

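The wrist view shows the latch hanging open at (230,30) and the handle bar at (313,255) centred between the fingers. Descending to grip.

>>> {"method": "servo_tool", "body": {"steps": [{"tx": 0, "ty": 0, "tz": -2.4, "yaw": 0, "claw": 4}, {"tx": 0, "ty": 0, "tz": -2.4, "yaw": 0, "claw": 4}, {"tx": 0, "ty": 0, "tz": -1.2, "yaw": 0, "claw": 4}, {"tx": 0, "ty": 0, "tz": -1.1, "yaw": 0, "claw": 4}, {"tx": 0, "ty": 0, "tz": 0, "yaw": 0, "claw": 0}, {"tx": 0, "ty": 0, "tz": 0, "yaw": 0, "claw": 0}, {"tx": 0, "ty": 0, "tz": 0, "yaw": 0, "claw": 0}, {"tx": 0, "ty": 0, "tz": 0, "yaw": 0, "claw": 0}, {"tx": 0, "ty": 0, "tz": 0, "yaw": 0, "claw": 0}], "newtons": 30}}

```text
time_s: 6.05
position: [0.4918, -0.0632, 0.1798]
tool_rot: [[0.083, 0.997, -0.001], [0.997, -0.083, -0.0], [-0.0, -0.001, -1.0]]
ft_force: [-5.9, -0.6, 3.6]
grip_width: 0.0086
gripper_force: 29.5
```

Run:
```python
import numpy as np
# arc about hinge: r,phi0; in block x / z (cm), rows of increments
p=lambda th:np.array([92.2*np.cos(np.radians(155.7)-th),92.2*np.sin(np.radians(155.7)-th)])/10
th=np.linspace(0,1.9,20); P=np.array([p(t) for t in th]); D=np.diff(P,axis=0)
for t,d in zip(th[1:],D): print(round(t,2),np.round([d[0]*.996,-d[0]*.087,d[1]],2))
```

```text
0.1 [ 0.42 -0.04  0.82]
0.2 [ 0.5  -0.04  0.77]
0.3 [ 0.57 -0.05  0.72]
0.4 [ 0.64 -0.06  0.66]
0.5 [ 0.7  -0.06  0.59]
0.6 [ 0.76 -0.07  0.52]
0.7 [ 0.81 -0.07  0.44]
0.8 [ 0.85 -0.07  0.36]
0.9 [ 0.88 -0.08  0.27]
1.0 [ 0.9  -0.08  0.18]
1.1 [ 0.91 -0.08  0.09]
1.2 [ 0.92 -0.08 -0.  ]
1.3 [ 0.91 -0.08 -0.1 ]
1.4 [ 0.9  -0.08 -0.19]
1.5 [ 0.88 -0.08 -0.28]
1.6 [ 0.84 -0.07 -0.36]
1.7 [ 0.8  -0.07 -0.44]
1.8 [ 0.76 -0.07 -0.52]
1.9 [ 0.7  -0.06 -0.6 ]
```

>>> {"method": "servo_tool", "body": {"steps": [{"tx": 0.42, "ty": -0.04, "tz": 0.82, "yaw": 0, "claw": 0}, {"tx": 0.5, "ty": -0.04, "tz": 0.77, "yaw": 0, "claw": 0}, {"tx": 0.57, "ty": -0.05, "tz": 0.72, "yaw": 0, "claw": 0}, {"tx": 0.64, "ty": -0.06, "tz": 0.66, "yaw": 0, "claw": 0}, {"tx": 0.7, "ty": -0.06, "tz": 0.59, "yaw": 0, "claw": 0}, {"tx": 0.76, "ty": -0.07, "tz": 0.52, "yaw": 0, "claw": 0}, {"tx": 0.81, "ty": -0.07, "tz": 0.44, "yaw": 0, "claw": 0}, {"tx": 0.85, "ty": -0.07, "tz": 0.36, "yaw": 0, "claw": 0}, {"tx": 0.88, "ty": -0.08, "tz": 0.27, "yaw": 0, "claw": 0}, {"tx": 0.9, "ty": -0.08, "tz": 0.18, "yaw": 0, "claw": 0}, {"tx": 0, "ty": 0, "tz": 0, "yaw": 0, "claw": 0}]}}

```text
time_s: 7.15
position: [0.5635, -0.0698, 0.2342]
tool_rot: [[0.084, 0.997, 0.003], [0.997, -0.084, -0.001], [-0.001, 0.003, -1.0]]
ft_force: [-3.2, -1.6, 7.7]
grip_width: 0.009
gripper_force: 30.4
```

>>> {"method": "servo_tool", "body": {"steps": [{"tx": 0.91, "ty": -0.08, "tz": 0.09, "yaw": 0, "claw": 0}, {"tx": 0.92, "ty": -0.08, "tz": 0, "yaw": 0, "claw": 0}, {"tx": 0.91, "ty": -0.08, "tz": -0.1, "yaw": 0, "claw": 0}, {"tx": 0.9, "ty": -0.08, "tz": -0.19, "yaw": 0, "claw": 0}, {"tx": 0.88, "ty": -0.08, "tz": -0.28, "yaw": 0, "claw": 0}, {"tx": 0.84, "ty": -0.07, "tz": -0.36, "yaw": 0, "claw": 0}, {"tx": 0.8, "ty": -0.07, "tz": -0.44, "yaw": 0, "claw": 0}, {"tx": 0.76, "ty": -0.07, "tz": -0.52, "yaw": 0, "claw": 0}, {"tx": 0.7, "ty": -0.06, "tz": -0.6, "yaw": 0, "claw": 0}, {"tx": 0, "ty": 0, "tz": 0, "yaw": 0, "claw": 0}]}}

```text
time_s: 8.15
position: [0.6398, -0.0763, 0.2074]
tool_rot: [[0.084, 0.996, 0.001], [0.996, -0.084, 0.0], [0.0, 0.001, -1.0]]
ft_force: [2.0, -4.7, 0.1]
grip_width: 0.0089
gripper_force: 30.5
```

>>> {"method": "servo_tool", "body": {"steps": [{"tx": 0, "ty": 0, "tz": 0, "yaw": 0, "claw": 2}, {"tx": 0, "ty": 0, "tz": 0, "yaw": 0, "claw": 2}, {"tx": 0, "ty": 0, "tz": 0, "yaw": 0, "claw": 2}, {"tx": 0, "ty": 0, "tz": 0, "yaw": 0, "claw": 2}, {"tx": 0.2, "ty": 0, "tz": 1.5, "yaw": 0, "claw": 2}, {"tx": 0.2, "ty": 0, "tz": 2, "yaw": 0, "claw": 2}, {"tx": 0, "ty": 0, "tz": 3, "yaw": 0, "claw": 2}, {"tx": 0, "ty": 0, "tz": 3, "yaw": 0, "claw": 2}, {"tx": -2, "ty": -1, "tz": 3, "yaw": -4, "claw": 2}, {"tx": -3, "ty": -2, "tz": 0, "yaw": -8, "claw": 2}, {"tx": -3, "ty": -3, "tz": 0, "yaw": -8, "claw": 4}, {"tx": -3, "ty": -3, "tz": 0, "yaw": -8, "claw": 4}, {"tx": -3, "ty": -3, "tz": 0, "yaw": -8, "claw": 4}, {"tx": -2, "ty": -3, "tz": 0, "yaw": -8, "claw": 4}, {"tx": -2, "ty": -3, "tz": 0, "yaw": -8, "claw": 4}, {"tx": 0, "ty": -2, "tz": 0, "yaw": -8, "claw": 4}, {"tx": 0, "ty": -2, "tz": 0, "yaw": -8, "claw": 4}, {"tx": 0, "ty": 0, "tz": 0, "yaw": 0, "claw": 4}]}}

```text
time_s: 9.95
position: [0.4622, -0.2974, 0.3325]
tool_rot: [[0.956, 0.292, -0.002], [0.292, -0.956, 0.002], [-0.001, -0.002, -1.0]]
ft_force: [-1.0, 0.5, -0.1]
grip_width: 0.0399
gripper_force: 0.0
```

Run:
```python
from h import *
im,d,m=snap('top','top1.png'); np.savez('top1.npz',im=im,W=cloud(d,m)); W=cloud(d,m)
a=im[200:310,230:390]; cv2.imwrite('pics/block1.png',cv2.resize(a,(800,550),interpolation=cv2.INTER_CUBIC)[:,:,::-1])
# points inside block region above well floors
C=np.array([.5318,-.0217]); a=np.radians(-5); Rm=np.array([[np.cos(a),-np.sin(a)],[np.sin(a),np.cos(a)]])
B=W.copy(); B[:,:,:2]=(W[:,:,:2]-C)@Rm
for yc in (-.078,0,.078):
    k=(abs(B[:,:,0])<.040)&(abs(B[:,:,1]-yc)<.035)&(B[:,:,2]<.1)
    Q=B[k]; t=Q[(Q[:,2]>.035)&(Q[:,2]<.06)]; b=Q[(Q[:,2]>.066)&(Q[:,2]<.095)]
    print(yc,len(Q),'top',len(t),'bail',len(b))
    if len(t)>20: print(cv2.minEnclosingCircle((t[:,:2]*1000).astype(np.float32)),t.mean(0))
    if len(b)>5: print(b.mean(0)*1000,cv2.minAreaRect((b[:,:2]*1000).astype(np.float32)))
    ii=np.argwhere(k)
    if len(ii): print('pix',ii.mean(0))
```

```text
-0.078 1078 top 50 bail 69
((4.540247917175293, -79.11093139648438), 48.761268615722656) [ 0.02901313 -0.08424411  0.04694204]
[ 32.35662642 -79.62586048  80.0632471 ] ((3.0371971130371094, -78.12332916259766), (70.00653839111328, 74.11962890625), 89.725830078125)
pix [258.72077922 345.85992579]
0 964 top 374 bail 91
((5.783283233642578, 1.2737464904785156), 47.75201416015625) [-0.00043241  0.00571869  0.0470119 ]
[ 6.53625522 11.95382089 78.33093135] ((9.998889923095703, 5.631998062133789), (58.700950622558594, 60.001220703125), 89.95520782470703)
pix [257.4439834  309.24688797]
0.078 852 top 374 bail 113
((6.537118434906006, 89.48429870605469), 40.523494720458984) [-0.00280411  0.07916764  0.04681432]
[ 1.5605862 93.1405247 79.6618288] ((3.392669677734375, 83.10493469238281), (59.778343200683594, 73.00621032714844), 89.99456024169922)
pix [254.97183099 271.21830986]
```

View pics/block1.png

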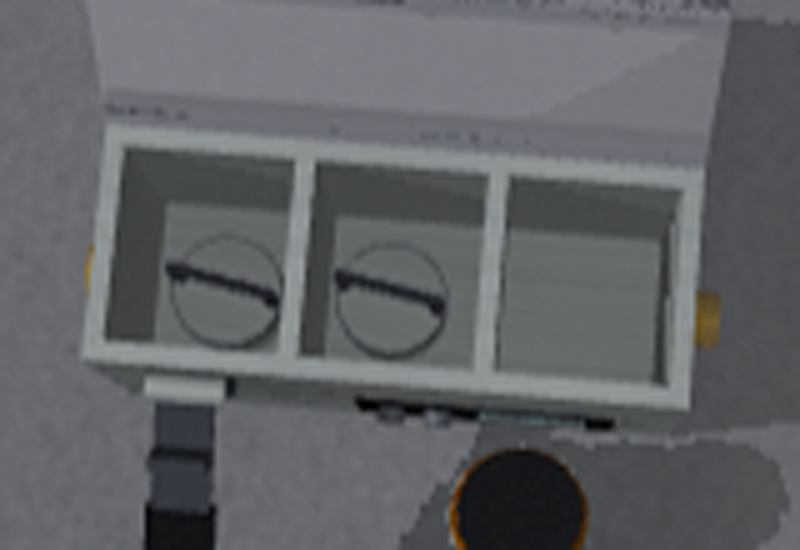

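The lid is open. Canisters stand in the left well (top circle at crop (230,290)) and the middle well (391,299); the right one is empty. The picker comes next.

Run:
```python
from h import *
m=env.camera_model('top'); f=240/np.tan(np.radians(m['fovy'])/2)
def ray(u,v,z):
    d=m['T'][:3,:3]@np.array([(u-m['cx'])/f,(v-m['cy'])/f,1]); o=m['T'][:3,3]; return o+d*(z-o[2])/d[2]
g=lambda u,v,z: ray(230+u/5-.4,200+v/5-.4,z)
for n,c,e1,e2 in (('L',(230,290),(178,270),(277,299)),('M',(391,299),(346,278),(436,303))):
    a,b=g(*e1,.079),g(*e2,.079); print(n,'circ',g(*c,.048).round(4),'bail',((a+b)/2).round(4),'ang',np.degrees(np.arctan2(*(a-b)[1::-1])).round(1),np.linalg.norm(a-b).round(4))
im,d,m2=snap('wrist','wr2.png'); W=cloud(d,m2); R=W.reshape(-1,3); c=im.reshape(-1,3).max(1)
near=(abs(R[:,0]-.445)<.06)&(abs(R[:,1]+.315)<.06)
for n,k in (('grip',near&(R[:,2]>.176)&(R[:,2]<.19)&(c<80)),('collar',near&(R[:,2]>.131)&(R[:,2]<.14)&(abs(R[:,0]-.445)<.025)),('prongs',near&(R[:,2]>.124)&(R[:,2]<.1315))):
    print(n,k.sum(),R[k].mean(0).round(4),cv2.minAreaRect((R[k][:,:2]*1000).astype(np.float32)))
```

```text
L circ [0.5364 0.0533 0.048 ] bail [0.5343 0.0511 0.079 ] ang 72.9 0.0442
M circ [ 0.5315 -0.0171  0.048 ] bail [ 0.5308 -0.0183  0.079 ] ang 73.6 0.0397
grip 276 [ 0.4468 -0.3164  0.1813] ((447.1578674316406, -313.9300842285156), (18.49475860595703, 18.606290817260742), 88.24274444580078)
collar 1141 [ 0.4503 -0.3116  0.1348] ((444.9267272949219, -315.1929626464844), (47.960750579833984, 48.493019104003906), 0.9584617614746094)
prongs 2449 [ 0.4727 -0.3142  0.1298] ((456.38079833984375, -315.047607421875), (50.081695556640625, 91.23538970947266), 88.67938995361328)
```

View pics/wr2.png

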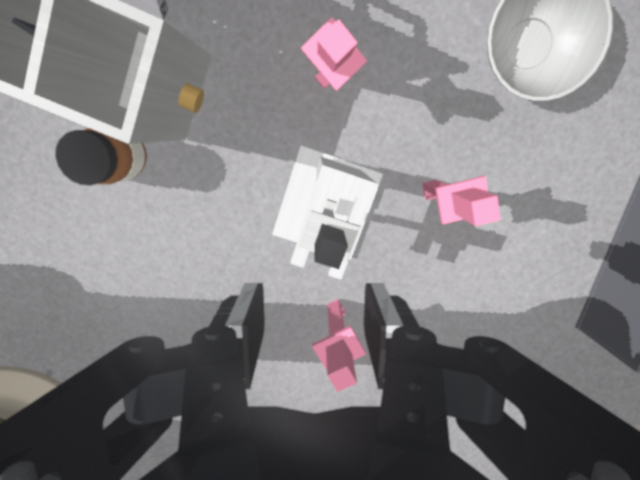

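The grip is at (331,246), on the fork with the post towards +x; the pink ones are apart at (335,50), (468,200) and (340,355).

>>> {"method": "servo_tool", "body": {"steps": [{"tx": -0.6, "ty": -0.6, "tz": -1.0, "yaw": -6.2, "claw": 4}, {"tx": -0.6, "ty": -0.6, "tz": -1.25, "yaw": -6, "claw": 4}, {"tx": -0.43, "ty": -0.56, "tz": -2.0, "yaw": -6, "claw": 4}, {"tx": 0, "ty": 0, "tz": -2, "yaw": 0, "claw": 4}, {"tx": 0, "ty": 0, "tz": -3, "yaw": 0, "claw": 4}, {"tx": 0, "ty": 0, "tz": -3, "yaw": 0, "claw": 4}, {"tx": 0, "ty": 0, "tz": -2, "yaw": 0, "claw": 4}, {"tx": 0, "ty": 0, "tz": -1.5, "yaw": 0, "claw": 4}, {"tx": 0, "ty": 0, "tz": -1.4, "yaw": 0, "claw": 4}, {"tx": 0, "ty": 0, "tz": 0, "yaw": 0, "claw": 4}, {"tx": 0, "ty": 0, "tz": 0, "yaw": 0, "claw": 0}, {"tx": 0, "ty": 0, "tz": 0, "yaw": 0, "claw": 0}, {"tx": 0, "ty": 0, "tz": 0, "yaw": 0, "claw": 0}, {"tx": 0, "ty": 0, "tz": 0, "yaw": 0, "claw": 0}, {"tx": 0, "ty": 0, "tz": 0, "yaw": 0, "claw": 0}], "newtons": 60}}

```text
time_s: 11.55
position: [0.4468, -0.3135, 0.163]
tool_rot: [[1.0, -0.017, 0.001], [-0.017, -1.0, -0.0], [0.001, 0.0, -1.0]]
ft_force: [0.9, 2.5, 6.3]
grip_width: 0.0191
gripper_force: 59.5
```

>>> {"method": "servo_tool", "body": {"steps": [{"tx": 0, "ty": 0, "tz": 1, "yaw": 0, "claw": 0}, {"tx": 0, "ty": 0, "tz": 2, "yaw": 0, "claw": 0}, {"tx": 0, "ty": 0, "tz": 3, "yaw": 0, "claw": 0}, {"tx": 0, "ty": 0, "tz": 4, "yaw": 0, "claw": 0}, {"tx": 0, "ty": 0, "tz": 4, "yaw": 0, "claw": 0}, {"tx": 0, "ty": 0, "tz": 4, "yaw": 0, "claw": 0}, {"tx": 0, "ty": 0, "tz": 2, "yaw": 0, "claw": 0}, {"tx": 0.5, "ty": 2.0, "tz": 0, "yaw": -2, "claw": 0}, {"tx": 0.6, "ty": 3.0, "tz": 0, "yaw": -2, "claw": 0}, {"tx": 0.7, "ty": 4.0, "tz": 0, "yaw": -2, "claw": 0}, {"tx": 0.8, "ty": 4.0, "tz": 0, "yaw": -2, "claw": 0}, {"tx": 0.8, "ty": 4.0, "tz": 0, "yaw": -2, "claw": 0}, {"tx": 0.8, "ty": 4.0, "tz": 0, "yaw": -2, "claw": 0}, {"tx": 0.7, "ty": 4.0, "tz": 0, "yaw": -2, "claw": 0}, {"tx": 0.7, "ty": 3.2, "tz": 0, "yaw": -2, "claw": 0}, {"tx": 0.7, "ty": 2.0, "tz": 0, "yaw": 0, "claw": 0}, {"tx": 0, "ty": 0, "tz": 0, "yaw": 0, "claw": 0}, {"tx": 0, "ty": 0, "tz": 0, "yaw": 0, "claw": 0}]}}

```text
time_s: 13.35
position: [0.5092, -0.0119, 0.3623]
tool_rot: [[0.957, -0.292, -0.0], [-0.292, -0.957, -0.001], [0.0, 0.001, -1.0]]
ft_force: [-1.0, -1.1, -1.6]
grip_width: 0.0192
gripper_force: 59.0
```

Run:
```python
from h import *
im,d,m=snap('wrist','wr3.png'); np.savez('wr3.npz',d=d,im=im,W=cloud(d,m)); np.save('wr3T.npy',m['T']); 
print(m['fovy'],m['cx'],m['cy'])
```

```text
63.87363004558362 313.7283466441067 236.3187480141887
```

View pics/wr3.png

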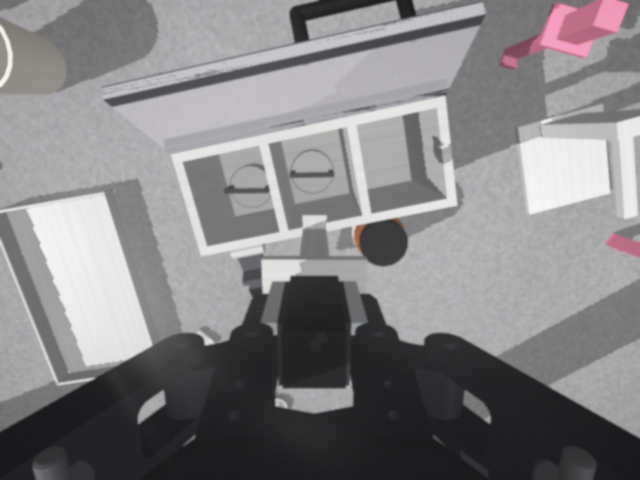

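Run:
```python
from h import *
t=np.load('wr3.npz'); W=t['W']; T=np.load('wr3T.npy'); f=240/np.tan(np.radians(63.87363)/2)
def g(u,v,z):
    d=T[:3,:3]@np.array([(u-313.73)/f,(v-236.32)/f,1]); o=T[:3,3]; return o+d*(z-o[2])/d[2]
for n,c,a,b in (('M',(312,171),(291,172),(333,174)),('L',(250,187),(227,190),(269,190))):
    a=g(*a,.079);b=g(*b,.079); print(n,g(*c,.048).round(4),((a+b)/2).round(4),np.degrees(np.arctan2(*(a-b)[1::-1])).round(1),np.linalg.norm(a-b))
# dark bail pixels from image
im=t['im'].max(2)
for n,(u0,u1,v0,v1) in (('M',(286,338,162,184)),('L',(222,270,180,198))):
    vv,uu=np.nonzero(im[v0:v1,u0:u1]<75); P=np.array([g(u+u0,v+v0,.079) for u,v in zip(uu,vv)])
    if len(P): r=cv2.minAreaRect((P[:,:2]*1000).astype(np.float32)); print(n,len(P),r)
# hook
sub=W[205:262,295:335]; k=(sub[...,2]>.2)&(sub[...,2]<.25); Q=sub[k]; p=np.array([.957,-.292]); 
s=(Q[:,:2]-[.5092,-.0119])@p; l=(Q[:,:2]-[.5092,-.0119])@np.array([.292,.957])
print(len(Q),np.percentile(s,[2,50,98]),np.percentile(l,[2,50,98]),np.percentile(Q[:,2],[2,50,98]))
```

```text
M [ 0.5327 -0.0176  0.048 ] [ 0.5336 -0.018   0.079 ] 70.3 0.04407643500481335
L [0.536  0.0553 0.048 ] [0.5364 0.0522 0.079 ] 73.0 0.04453630373077818
L 2 ((544.77392578125, 68.81126403808594), (1.0581198930740356, 0.0), -106.97710418701172)
582 [0.00307163 0.00638552 0.01447905] [-0.00810429 -0.00057487  0.00715912] [0.22721768 0.23375195 0.24907829]
```

>>> {"method": "servo_tool", "body": {"steps": [{"tx": 0, "ty": 0, "tz": -2, "yaw": 0, "claw": 0}, {"tx": 0, "ty": 0, "tz": -3, "yaw": 0, "claw": 0}, {"tx": 0, "ty": 0, "tz": -3, "yaw": 0, "claw": 0}, {"tx": 0, "ty": 0, "tz": -3, "yaw": 0, "claw": 0}, {"tx": 0, "ty": 0, "tz": -2, "yaw": 0, "claw": 0}, {"tx": 0, "ty": 0, "tz": -2, "yaw": 0, "claw": 0}, {"tx": 0, "ty": 0, "tz": -1, "yaw": 0, "claw": 0}, {"tx": 0, "ty": 0, "tz": -0.8, "yaw": 0, "claw": 0}, {"tx": 0, "ty": 0, "tz": 0, "yaw": 0, "claw": 0}, {"tx": 0, "ty": 0, "tz": 0, "yaw": 0, "claw": 0}]}}

```text
time_s: 14.4
position: [0.5097, -0.012, 0.1948]
tool_rot: [[0.956, -0.293, 0.001], [-0.293, -0.956, -0.0], [0.001, 0.0, -1.0]]
ft_force: [-0.1, -1.0, -0.3]
grip_width: 0.0198
gripper_force: 59.0
```

>>> {"method": "servo_tool", "body": {"steps": [{"tx": 0.38, "ty": -0.12, "tz": 0, "yaw": 0, "claw": 0}, {"tx": 0.38, "ty": -0.12, "tz": 0, "yaw": 0, "claw": 0}, {"tx": 0.38, "ty": -0.12, "tz": 0, "yaw": 0, "claw": 0}, {"tx": 0.38, "ty": -0.12, "tz": 0, "yaw": 0, "claw": 0}, {"tx": 0, "ty": 0, "tz": 0, "yaw": 0, "claw": 0}, {"tx": 0, "ty": 0, "tz": 0.4, "yaw": 0, "claw": 0}, {"tx": 0, "ty": 0, "tz": 0.4, "yaw": 0, "claw": 0}, {"tx": 0, "ty": 0, "tz": 0.4, "yaw": 0, "claw": 0}, {"tx": 0, "ty": 0, "tz": 0.4, "yaw": 0, "claw": 0}, {"tx": 0, "ty": 0, "tz": 0.4, "yaw": 0, "claw": 0}, {"tx": 0, "ty": 0, "tz": 0, "yaw": 0, "claw": 0}, {"tx": 0, "ty": 0, "tz": 0, "yaw": 0, "claw": 0}]}}

```text
time_s: 15.6
position: [0.5245, -0.0165, 0.2141]
tool_rot: [[0.956, -0.292, -0.0], [-0.292, -0.956, 0.0], [-0.0, -0.0, -1.0]]
ft_force: [-0.1, 0.6, -3.4]
grip_width: 0.0194
gripper_force: 59.1
```

Hooked (added weight about 1.8 N). Lifting out, then re-checking the tray.

>>> {"method": "servo_tool", "body": {"steps": [{"tx": 0, "ty": 0, "tz": 0.8, "yaw": 0, "claw": 0}, {"tx": 0, "ty": 0, "tz": 1.2, "yaw": 0, "claw": 0}, {"tx": 0, "ty": 0, "tz": 1.5, "yaw": 0, "claw": 0}, {"tx": 0, "ty": 0, "tz": 1.5, "yaw": 0, "claw": 0}, {"tx": 0, "ty": 0, "tz": 1.5, "yaw": 0, "claw": 0}, {"tx": 0, "ty": 0, "tz": 1.5, "yaw": 0, "claw": 0}, {"tx": 0, "ty": 0, "tz": 1.5, "yaw": 0, "claw": 0}, {"tx": 0, "ty": 0, "tz": 1.5, "yaw": 0, "claw": 0}, {"tx": 0, "ty": 0, "tz": 1.5, "yaw": 0, "claw": 0}, {"tx": 0, "ty": 0, "tz": 1.5, "yaw": 0, "claw": 0}, {"tx": 0, "ty": 0, "tz": 1.0, "yaw": 0, "claw": 0}, {"tx": 0, "ty": 0, "tz": 0.5, "yaw": 0, "claw": 0}, {"tx": 0, "ty": 0, "tz": 0, "yaw": 0, "claw": 0}]}}

```text
time_s: 16.9
position: [0.5246, -0.0165, 0.3695]
tool_rot: [[0.956, -0.292, 0.001], [-0.292, -0.956, -0.0], [0.001, -0.0, -1.0]]
ft_force: [0.2, 1.1, -3.4]
grip_width: 0.0193
gripper_force: 59.1
```

```bash
cat >> h.py <<'E'
def tray():
    im,d,m=snap('top'); W=cloud(d,m)
    R=W[:,:235].reshape(-1,3); k=(R[:,2]>.018)&(R[:,2]<.036)&(R[:,0]>.25)&(R[:,0]<.68)&(R[:,1]>.14)&(R[:,1]<.5); R=R[k]
    g=np.zeros((500,400),np.uint8); g[((R[:,0]-.2)*1000).astype(int),((R[:,1]-.12)*1000).astype(int)]=255
    g2=cv2.dilate(g,np.ones((9,9)));n,L,st,_=cv2.connectedComponentsWithStats(g2); i=1+np.argmax(st[1:,4])
    q=np.argwhere((L==i)&(g>0))[:,:].astype(np.float32); r=cv2.minAreaRect(q); return (r[0][0]+200,r[0][1]+120),r[1],r[2]
E
python3 - <<'E'
from h import *
print(tray())
im,d,m=snap('scene'); cv2.imwrite('pics/sc1.png',im[130:400,240:560,::-1])
s=env.observe(); print(s['position'],s['ft_force'])
E
```

```text
((466.452392578125, 316.3591003417969), (151.12796020507812, 249.2275848388672), 82.62623596191406)
[ 0.52449427 -0.01650896  0.36848345] [ 0.07062966 -0.53406074 -3.12299304]
```

View pics/sc1.png

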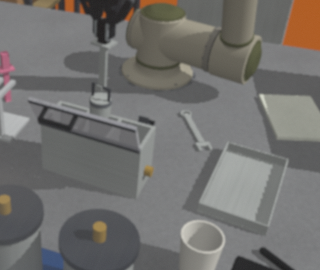

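The canister hangs upright from the hook above the block (100,100); the tray has not moved. Carrying it over.

>>> {"method": "servo_tool", "body": {"steps": [{"tx": -0.03, "ty": 0.8, "tz": 0, "yaw": 0, "claw": 0}, {"tx": -0.05, "ty": 1.5, "tz": 0, "yaw": 0, "claw": 0}, {"tx": -0.1, "ty": 2.2, "tz": 0, "yaw": 0, "claw": 0}, {"tx": -0.1, "ty": 2.8, "tz": 0, "yaw": 0, "claw": 0}, {"tx": -0.1, "ty": 3, "tz": 0, "yaw": 0, "claw": 0}, {"tx": -0.1, "ty": 3, "tz": 0, "yaw": 0, "claw": 0}, {"tx": -0.1, "ty": 3, "tz": 0, "yaw": 0, "claw": 0}, {"tx": -0.1, "ty": 3, "tz": 0, "yaw": 0, "claw": 0}, {"tx": -0.1, "ty": 3, "tz": 0, "yaw": 0, "claw": 0}, {"tx": -0.1, "ty": 3, "tz": 0, "yaw": 0, "claw": 0}, {"tx": -0.1, "ty": 2.7, "tz": 0, "yaw": 0, "claw": 0}, {"tx": -0.1, "ty": 2.2, "tz": 0, "yaw": 0, "claw": 0}, {"tx": -0.05, "ty": 1.6, "tz": 0, "yaw": 0, "claw": 0}, {"tx": 0, "ty": 1, "tz": 0, "yaw": 0, "claw": 0}, {"tx": 0, "ty": 0, "tz": 0, "yaw": 0, "claw": 0}, {"tx": 0, "ty": 0, "tz": 0, "yaw": 0, "claw": 0}]}}

```text
time_s: 18.6
position: [0.5134, 0.311, 0.3691]
tool_rot: [[0.956, -0.293, -0.0], [-0.293, -0.956, -0.0], [-0.0, 0.001, -1.0]]
ft_force: [0.5, 0.0, -2.9]
grip_width: 0.0195
gripper_force: 59.1
```

>>> {"method": "servo_tool", "body": {"steps": [{"tx": 0, "ty": 0, "tz": -1, "yaw": 0, "claw": 0}, {"tx": 0, "ty": 0, "tz": -2, "yaw": 0, "claw": 0}, {"tx": 0, "ty": 0, "tz": -2.5, "yaw": 0, "claw": 0}, {"tx": 0, "ty": 0, "tz": -2.5, "yaw": 0, "claw": 0}, {"tx": 0, "ty": 0, "tz": -2.5, "yaw": 0, "claw": 0}, {"tx": 0, "ty": 0, "tz": -2, "yaw": 0, "claw": 0}, {"tx": 0, "ty": 0, "tz": -1.5, "yaw": 0, "claw": 0}, {"tx": 0, "ty": 0, "tz": -1, "yaw": 0, "claw": 0}, {"tx": 0, "ty": 0, "tz": 0, "yaw": 0, "claw": 0}]}}

```text
time_s: 19.5
position: [0.5129, 0.3108, 0.2177]
tool_rot: [[0.956, -0.293, -0.003], [-0.293, -0.956, -0.001], [-0.002, 0.002, -1.0]]
ft_force: [-0.1, -0.1, -3.5]
grip_width: 0.0192
gripper_force: 59.1
```

>>> {"method": "servo_tool", "body": {"steps": [{"tx": 0, "ty": 0, "tz": -0.5, "yaw": 0, "claw": 0}, {"tx": 0, "ty": 0, "tz": -0.4, "yaw": 0, "claw": 0}, {"tx": 0, "ty": 0, "tz": -0.3, "yaw": 0, "claw": 0}, {"tx": 0, "ty": 0, "tz": -0.3, "yaw": 0, "claw": 0}, {"tx": 0, "ty": 0, "tz": -0.3, "yaw": 0, "claw": 0}, {"tx": 0, "ty": 0, "tz": -0.3, "yaw": 0, "claw": 0}, {"tx": 0, "ty": 0, "tz": -0.3, "yaw": 0, "claw": 0}, {"tx": 0, "ty": 0, "tz": 0, "yaw": 0, "claw": 0}]}}

```text
time_s: 20.3
position: [0.5132, 0.3115, 0.1947]
tool_rot: [[0.956, -0.292, -0.001], [-0.292, -0.956, -0.0], [-0.001, 0.0, -1.0]]
ft_force: [-1.0, -1.0, -1.3]
grip_width: 0.019
gripper_force: 59.5
```

>>> {"method": "servo_tool", "body": {"steps": [{"tx": -0.4, "ty": 0.12, "tz": 0, "yaw": 0, "claw": 0}, {"tx": -0.4, "ty": 0.12, "tz": 0, "yaw": 0, "claw": 0}, {"tx": -0.4, "ty": 0.12, "tz": 0, "yaw": 0, "claw": 0}, {"tx": -0.4, "ty": 0.12, "tz": 0, "yaw": 0, "claw": 0}, {"tx": -0.1, "ty": 0.03, "tz": 0, "yaw": 0, "claw": 0}, {"tx": 0, "ty": 0, "tz": 0.5, "yaw": 0, "claw": 0}, {"tx": 0, "ty": 0, "tz": 1, "yaw": 0, "claw": 0}, {"tx": 0, "ty": 0, "tz": 2, "yaw": 0, "claw": 0}, {"tx": 0, "ty": 0, "tz": 3, "yaw": 0, "claw": 0}, {"tx": 0, "ty": 0, "tz": 3, "yaw": 0, "claw": 0}, {"tx": 0, "ty": 0, "tz": 3, "yaw": 0, "claw": 0}, {"tx": 0, "ty": 0, "tz": 1, "yaw": 0, "claw": 0}, {"tx": 0, "ty": 0, "tz": 0, "yaw": 0, "claw": 0}]}}

```text
time_s: 21.6
position: [0.4966, 0.3166, 0.3314]
tool_rot: [[0.956, -0.292, 0.003], [-0.292, -0.956, 0.001], [0.002, -0.002, -1.0]]
ft_force: [-0.5, -0.6, -1.7]
grip_width: 0.0193
gripper_force: 59.5
```

>>> {"method": "servo_tool", "body": {"steps": [{"tx": 0.1, "ty": -1.7, "tz": 0, "yaw": 0, "claw": 0}, {"tx": 0.2, "ty": -3, "tz": 0, "yaw": 0, "claw": 0}, {"tx": 0.2, "ty": -3, "tz": 0, "yaw": 0, "claw": 0}, {"tx": 0.2, "ty": -3, "tz": 0, "yaw": 0, "claw": 0}, {"tx": 0.2, "ty": -3, "tz": 0, "yaw": 0, "claw": 0}, {"tx": 0.2, "ty": -3, "tz": 0, "yaw": 0, "claw": 0}, {"tx": 0.2, "ty": -3, "tz": 0, "yaw": 0, "claw": 0}, {"tx": 0.2, "ty": -3, "tz": 0, "yaw": 0, "claw": 0}, {"tx": 0.1, "ty": -2, "tz": 0, "yaw": 0, "claw": 0}, {"tx": 0.1, "ty": -1, "tz": 0, "yaw": 0, "claw": 0}, {"tx": 0, "ty": 0, "tz": 0, "yaw": 0, "claw": 0}, {"tx": 0, "ty": 0, "tz": 0, "yaw": 0, "claw": 0}]}}

```text
time_s: 22.8
position: [0.5131, 0.0599, 0.3296]
tool_rot: [[0.956, -0.292, -0.001], [-0.292, -0.956, 0.0], [-0.001, -0.0, -1.0]]
ft_force: [0.3, 0.2, -1.6]
grip_width: 0.0195
gripper_force: 59.3
```

Run:
```python
from h import *
print(tray())
im,d,m=snap('wrist','wr4.png')
f=240/np.tan(np.radians(m['fovy'])/2)
s=env.observe(); p=np.array([.956,-.292]); 
# project predicted bail ends for canister L onto image; brighten
T=np.linalg.inv(m['T'])
c=np.array([.5357,.0525,.079]); l=np.array([.292,.957,0])
for e in (c+.021*l,c-.021*l):
    q=T@np.append(e,1); print((q[:2]/q[2]*f+[m['cx'],m['cy']]).round(0))
print(s['position'])
```

```text
((470.47796630859375, 349.9212951660156), (84.69569396972656, 248.82049560546875), 83.82982635498047)
[293. 178.]
[336. 178.]
[0.51312983 0.06040659 0.32989704]
```

View pics/wr4.png

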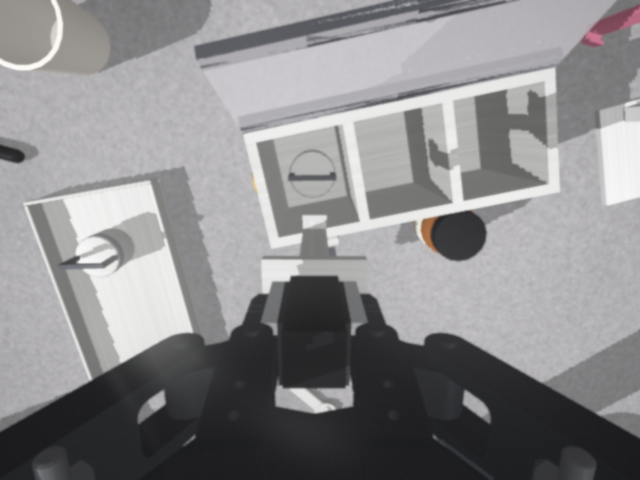

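Canister stands upright in the tray at (98,255). The second bail at (290–335,177) matches the prediction, so I go down.

>>> {"method": "servo_tool", "body": {"steps": [{"tx": 0, "ty": 0, "tz": -2, "yaw": 0, "claw": 0}, {"tx": 0, "ty": 0, "tz": -3, "yaw": 0, "claw": 0}, {"tx": 0, "ty": 0, "tz": -3, "yaw": 0, "claw": 0}, {"tx": 0, "ty": 0, "tz": -2, "yaw": 0, "claw": 0}, {"tx": 0, "ty": 0, "tz": -2, "yaw": 0, "claw": 0}, {"tx": 0, "ty": 0, "tz": -1, "yaw": 0, "claw": 0}, {"tx": 0, "ty": 0, "tz": -0.5, "yaw": 0, "claw": 0}, {"tx": 0, "ty": 0, "tz": 0, "yaw": 0, "claw": 0}, {"tx": 0, "ty": 0, "tz": 0, "yaw": 0, "claw": 0}]}}

```text
time_s: 23.8
position: [0.5137, 0.0597, 0.1959]
tool_rot: [[0.956, -0.292, 0.002], [-0.292, -0.956, -0.0], [0.001, -0.0, -1.0]]
ft_force: [0.1, -0.3, -1.8]
grip_width: 0.0196
gripper_force: 59.5
```

>>> {"method": "servo_tool", "body": {"steps": [{"tx": 0.38, "ty": -0.12, "tz": 0, "yaw": 0, "claw": 0}, {"tx": 0.38, "ty": -0.12, "tz": 0, "yaw": 0, "claw": 0}, {"tx": 0.38, "ty": -0.12, "tz": 0, "yaw": 0, "claw": 0}, {"tx": 0.38, "ty": -0.12, "tz": 0, "yaw": 0, "claw": 0}, {"tx": 0, "ty": 0, "tz": 0, "yaw": 0, "claw": 0}, {"tx": 0, "ty": 0, "tz": 0.4, "yaw": 0, "claw": 0}, {"tx": 0, "ty": 0, "tz": 0.4, "yaw": 0, "claw": 0}, {"tx": 0, "ty": 0, "tz": 0.4, "yaw": 0, "claw": 0}, {"tx": 0, "ty": 0, "tz": 0.4, "yaw": 0, "claw": 0}, {"tx": 0, "ty": 0, "tz": 0.4, "yaw": 0, "claw": 0}, {"tx": 0, "ty": 0, "tz": 0, "yaw": 0, "claw": 0}, {"tx": 0, "ty": 0, "tz": 0, "yaw": 0, "claw": 0}]}}

```text
time_s: 25.0
position: [0.5284, 0.0548, 0.2151]
tool_rot: [[0.956, -0.292, -0.0], [-0.292, -0.956, 0.0], [-0.0, 0.0, -1.0]]
ft_force: [0.1, 0.4, -3.2]
grip_width: 0.0194
gripper_force: 59.2
```

>>> {"method": "servo_tool", "body": {"steps": [{"tx": 0, "ty": 0, "tz": 0.8, "yaw": 0, "claw": 0}, {"tx": 0, "ty": 0, "tz": 1.2, "yaw": 0, "claw": 0}, {"tx": 0, "ty": 0, "tz": 1.5, "yaw": 0, "claw": 0}, {"tx": 0, "ty": 0, "tz": 1.5, "yaw": 0, "claw": 0}, {"tx": 0, "ty": 0, "tz": 1.5, "yaw": 0, "claw": 0}, {"tx": 0, "ty": 0, "tz": 1.5, "yaw": 0, "claw": 0}, {"tx": 0, "ty": 0, "tz": 1.5, "yaw": 0, "claw": 0}, {"tx": 0, "ty": 0, "tz": 1.5, "yaw": 0, "claw": 0}, {"tx": 0, "ty": 0, "tz": 1.5, "yaw": 0, "claw": 0}, {"tx": 0, "ty": 0, "tz": 1.5, "yaw": 0, "claw": 0}, {"tx": 0, "ty": 0, "tz": 1.0, "yaw": 0, "claw": 0}, {"tx": 0, "ty": 0, "tz": 0.4, "yaw": 0, "claw": 0}, {"tx": 0, "ty": 0, "tz": 0, "yaw": 0, "claw": 0}]}}

```text
time_s: 26.3
position: [0.5285, 0.0548, 0.3693]
tool_rot: [[0.956, -0.292, 0.0], [-0.292, -0.956, -0.0], [0.0, -0.0, -1.0]]
ft_force: [0.3, -0.5, -3.6]
grip_width: 0.0192
gripper_force: 59.2
```

>>> {"method": "servo_tool", "body": {"steps": [{"tx": -0.4, "ty": 0.85, "tz": 0, "yaw": 0, "claw": 0}, {"tx": -0.7, "ty": 1.6, "tz": 0, "yaw": 0, "claw": 0}, {"tx": -1, "ty": 2.3, "tz": 0, "yaw": 0, "claw": 0}, {"tx": -1.2, "ty": 2.8, "tz": 0, "yaw": 0, "claw": 0}, {"tx": -1.2, "ty": 2.8, "tz": 0, "yaw": 0, "claw": 0}, {"tx": -1.2, "ty": 2.8, "tz": 0, "yaw": 0, "claw": 0}, {"tx": -1.2, "ty": 2.8, "tz": 0, "yaw": 0, "claw": 0}, {"tx": -1.2, "ty": 2.8, "tz": 0, "yaw": 0, "claw": 0}, {"tx": -1.2, "ty": 2.8, "tz": 0, "yaw": 0, "claw": 0}, {"tx": -1.1, "ty": 2.4, "tz": 0, "yaw": 0, "claw": 0}, {"tx": -0.9, "ty": 1.8, "tz": 0, "yaw": 0, "claw": 0}, {"tx": -0.6, "ty": 1.3, "tz": 0, "yaw": 0, "claw": 0}, {"tx": 0, "ty": 0, "tz": 0, "yaw": 0, "claw": 0}, {"tx": 0, "ty": 0, "tz": 0, "yaw": 0, "claw": 0}]}}

```text
time_s: 27.7
position: [0.4091, 0.3253, 0.3689]
tool_rot: [[0.957, -0.292, -0.0], [-0.292, -0.957, -0.001], [-0.0, 0.001, -1.0]]
ft_force: [0.3, -0.4, -3.7]
grip_width: 0.0194
gripper_force: 59.2
```

Run:
```python
from h import *
im,d,m=snap('wrist','wr5.png'); W=cloud(d,m); R=W.reshape(-1,3)
k=(R[:,2]>.037)&(R[:,2]<.055)&(R[:,1]>.2); print('can1 top',k.sum(),np.nanmedian(R[k],0),cv2.minEnclosingCircle((R[k][:,:2]*1000).astype(np.float32)))
k=(R[:,2]>.02)&(R[:,2]<.033)&(abs(R[:,1]-.32)<.12)&(abs(R[:,0]-.47)<.17); r=cv2.minAreaRect((R[k][:,:2]*1000).astype(np.float32)); print(k.sum(),r,cv2.boxPoints(r).round())
print(env.observe()['position'])
```

```text
can1 top 2872 [0.51514219 0.58369344 0.04581116] ((469.673828125, 513.12451171875), 231.6084442138672)
2879 ((466.7928161621094, 317.478759765625), (148.4317169189453, 248.65023803710938), 82.75670623779297) [[334. 260.]
 [581. 228.]
 [599. 375.]
 [353. 407.]]
[0.40951357 0.32493691 0.36897322]
```

View pics/wr5.png

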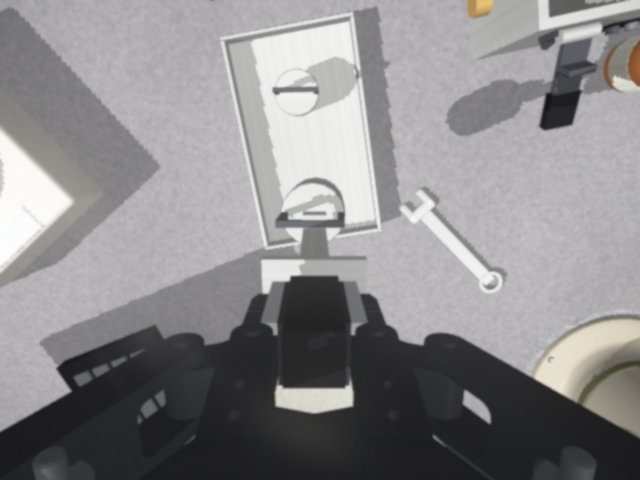

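The tray is unmoved, canister 1 stands at (297,90) and canister 2 hangs at (313,210) over the near half. Lowering.

>>> {"method": "servo_tool", "body": {"steps": [{"tx": 0, "ty": 0, "tz": -1, "yaw": 0, "claw": 0}, {"tx": 0, "ty": 0, "tz": -2, "yaw": 0, "claw": 0}, {"tx": 0, "ty": 0, "tz": -2.5, "yaw": 0, "claw": 0}, {"tx": 0, "ty": 0, "tz": -2.5, "yaw": 0, "claw": 0}, {"tx": 0, "ty": 0, "tz": -2.5, "yaw": 0, "claw": 0}, {"tx": 0, "ty": 0, "tz": -2, "yaw": 0, "claw": 0}, {"tx": 0, "ty": 0, "tz": -1.5, "yaw": 0, "claw": 0}, {"tx": 0, "ty": 0, "tz": -1, "yaw": 0, "claw": 0}, {"tx": 0, "ty": 0, "tz": -0.5, "yaw": 0, "claw": 0}, {"tx": 0, "ty": 0, "tz": -0.4, "yaw": 0, "claw": 0}, {"tx": 0, "ty": 0, "tz": -0.3, "yaw": 0, "claw": 0}, {"tx": 0, "ty": 0, "tz": -0.3, "yaw": 0, "claw": 0}, {"tx": 0, "ty": 0, "tz": -0.3, "yaw": 0, "claw": 0}, {"tx": 0, "ty": 0, "tz": -0.3, "yaw": 0, "claw": 0}, {"tx": 0, "ty": 0, "tz": -0.3, "yaw": 0, "claw": 0}, {"tx": 0, "ty": 0, "tz": 0, "yaw": 0, "claw": 0}, {"tx": 0, "ty": 0, "tz": 0, "yaw": 0, "claw": 0}]}}

```text
time_s: 29.45
position: [0.4094, 0.3253, 0.1951]
tool_rot: [[0.956, -0.292, -0.0], [-0.292, -0.956, 0.0], [-0.0, 0.0, -1.0]]
ft_force: [-0.2, -0.8, -2.6]
grip_width: 0.0193
gripper_force: 59.4
```

>>> {"method": "servo_tool", "body": {"steps": [{"tx": -0.4, "ty": 0.12, "tz": 0, "yaw": 0, "claw": 0}, {"tx": -0.4, "ty": 0.12, "tz": 0, "yaw": 0, "claw": 0}, {"tx": -0.4, "ty": 0.12, "tz": 0, "yaw": 0, "claw": 0}, {"tx": -0.4, "ty": 0.12, "tz": 0, "yaw": 0, "claw": 0}, {"tx": -0.1, "ty": 0.03, "tz": 0, "yaw": 0, "claw": 0}, {"tx": 0, "ty": 0, "tz": 0.5, "yaw": 0, "claw": 0}, {"tx": 0, "ty": 0, "tz": 1, "yaw": 0, "claw": 0}, {"tx": 0, "ty": 0, "tz": 2, "yaw": 0, "claw": 0}, {"tx": 0, "ty": 0, "tz": 3, "yaw": 0, "claw": 0}, {"tx": 0, "ty": 0, "tz": 3, "yaw": 0, "claw": 0}, {"tx": 0, "ty": 0, "tz": 3, "yaw": 0, "claw": 0}, {"tx": 0, "ty": 0, "tz": 3, "yaw": 0, "claw": 0}, {"tx": 0, "ty": 0, "tz": 2, "yaw": 0, "claw": 0}, {"tx": 0, "ty": 0, "tz": 0, "yaw": 0, "claw": 0}]}}

```text
time_s: 30.85
position: [0.393, 0.3305, 0.3734]
tool_rot: [[0.956, -0.292, 0.006], [-0.292, -0.956, 0.003], [0.005, -0.004, -1.0]]
ft_force: [-1.5, -0.4, -1.5]
grip_width: 0.0191
gripper_force: 59.7
```

>>> {"method": "servo_tool", "body": {"steps": [{"tx": 0.2, "ty": -1.4, "tz": 0, "yaw": 0, "claw": 0}, {"tx": 0.3, "ty": -3, "tz": 0, "yaw": 0, "claw": 0}, {"tx": 0.3, "ty": -4, "tz": 0, "yaw": 1, "claw": 0}, {"tx": 0.3, "ty": -4, "tz": 0, "yaw": 1, "claw": 0}, {"tx": 0.3, "ty": -4, "tz": 0, "yaw": 1, "claw": 0}, {"tx": 0.3, "ty": -4, "tz": 0, "yaw": 1, "claw": 0}, {"tx": 0.3, "ty": -4, "tz": 0, "yaw": 1, "claw": 0}, {"tx": 0.3, "ty": -4, "tz": 0, "yaw": 1, "claw": 0}, {"tx": 0.3, "ty": -4, "tz": 0, "yaw": 1, "claw": 0}, {"tx": 0.3, "ty": -4, "tz": 0, "yaw": 1, "claw": 0}, {"tx": 0.3, "ty": -4, "tz": 0, "yaw": 1, "claw": 0}, {"tx": 0.3, "ty": -4, "tz": 0, "yaw": 1, "claw": 0}, {"tx": 0.3, "ty": -4, "tz": 0, "yaw": 1, "claw": 0}, {"tx": 0.3, "ty": -4, "tz": 0, "yaw": 1, "claw": 0}, {"tx": 0.3, "ty": -4, "tz": 0, "yaw": 1, "claw": 0}, {"tx": 0.3, "ty": -4, "tz": 0, "yaw": 1, "claw": 0}, {"tx": 0.3, "ty": -3, "tz": 0, "yaw": 1, "claw": 0}, {"tx": 0.3, "ty": -1, "tz": 0, "yaw": 1, "claw": 0}, {"tx": 0.1, "ty": 0, "tz": 0, "yaw": 0, "claw": 0}, {"tx": 0, "ty": 0, "tz": 0, "yaw": 0, "claw": 0}]}}

```text
time_s: 32.85
position: [0.4463, -0.3127, 0.3697]
tool_rot: [[1.0, -0.017, -0.001], [-0.017, -1.0, 0.001], [-0.001, -0.001, -1.0]]
ft_force: [-0.1, 0.6, -2.1]
grip_width: 0.0195
gripper_force: 59.5
```

Run:
```python
from h import *
print(tray())
im,d,m=snap('wrist','wr6.png'); W=cloud(d,m); R=W.reshape(-1,3)
k=(R[:,2]>.124)&(R[:,2]<.1345)&(abs(R[:,0]-.455)<.06)&(abs(R[:,1]+.315)<.05); print(k.sum(),cv2.minAreaRect((R[k][:,:2]*1000).astype(np.float32)))
s=env.observe(); print(s['position'],s['tool_rot'][:,0])
```

```text
((466.1255798339844, 316.15452575683594), (150.88368225097656, 248.3332061767578), 82.50414276123047)
2892 ((456.7200622558594, -315.2751159667969), (49.998783111572266, 90.80379486083984), 89.08262634277344)
[ 0.44642331 -0.31235098  0.37037552] [ 9.99866887e-01 -1.63155354e-02  1.07957045e-04]
```

View pics/wr6.png

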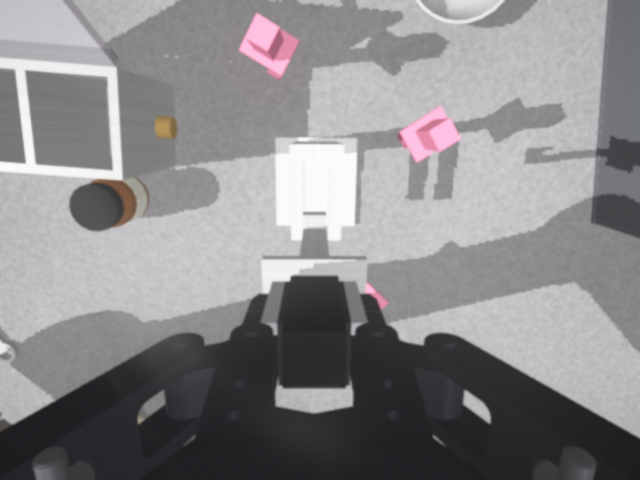

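Stand is where it was (slot at (315,190)), with the hook in line. Lowering onto the fork.

>>> {"method": "servo_tool", "body": {"steps": [{"tx": 0, "ty": -0.15, "tz": -1, "yaw": 0, "claw": 0}, {"tx": 0, "ty": 0, "tz": -2, "yaw": 0, "claw": 0}, {"tx": 0, "ty": 0, "tz": -2, "yaw": 0, "claw": 0}, {"tx": 0, "ty": 0, "tz": -2, "yaw": 0, "claw": 0}, {"tx": 0, "ty": 0, "tz": -2, "yaw": 0, "claw": 0}, {"tx": 0, "ty": 0, "tz": -2, "yaw": 0, "claw": 0}, {"tx": 0, "ty": 0, "tz": -2, "yaw": 0, "claw": 0}, {"tx": 0, "ty": 0, "tz": -2, "yaw": 0, "claw": 0}, {"tx": 0, "ty": 0, "tz": -2, "yaw": 0, "claw": 0}, {"tx": 0, "ty": 0, "tz": -1.5, "yaw": 0, "claw": 0}, {"tx": 0, "ty": 0, "tz": -1, "yaw": 0, "claw": 0}, {"tx": 0, "ty": 0, "tz": 0, "yaw": 0, "claw": 0}, {"tx": 0, "ty": 0, "tz": 0, "yaw": 0, "claw": 0}]}}

```text
time_s: 34.25
position: [0.4467, -0.3151, 0.1756]
tool_rot: [[1.0, -0.017, 0.001], [-0.017, -1.0, -0.001], [0.001, 0.001, -1.0]]
ft_force: [-1.1, -0.2, -1.1]
grip_width: 0.0195
gripper_force: 59.5
```

>>> {"method": "servo_tool", "body": {"steps": [{"tx": 0, "ty": 0, "tz": -0.4, "yaw": 0, "claw": 0}, {"tx": 0, "ty": 0, "tz": -0.4, "yaw": 0, "claw": 0}, {"tx": 0, "ty": 0, "tz": -0.3, "yaw": 0, "claw": 0}, {"tx": 0, "ty": 0, "tz": -0.15, "yaw": 0, "claw": 0}, {"tx": 0, "ty": 0, "tz": 0, "yaw": 0, "claw": 0}, {"tx": 0, "ty": 0, "tz": 0, "yaw": 0, "claw": 0}]}}

```text
time_s: 34.85
position: [0.4465, -0.3151, 0.163]
tool_rot: [[1.0, -0.017, 0.0], [-0.017, -1.0, -0.0], [0.0, 0.0, -1.0]]
ft_force: [-1.5, 1.6, 4.3]
grip_width: 0.0194
gripper_force: 60.3
```

>>> {"method": "servo_tool", "body": {"steps": [{"tx": 0, "ty": 0, "tz": 0, "yaw": 0, "claw": 4}, {"tx": 0, "ty": 0, "tz": 0, "yaw": 0, "claw": 4}, {"tx": 0, "ty": 0, "tz": 0, "yaw": 0, "claw": 4}, {"tx": 0, "ty": 0, "tz": 0, "yaw": 0, "claw": 4}, {"tx": 0, "ty": 0, "tz": 0, "yaw": 0, "claw": 4}, {"tx": 0, "ty": 0, "tz": 1, "yaw": 0, "claw": 4}, {"tx": 0, "ty": 0, "tz": 2, "yaw": 0, "claw": 4}, {"tx": 0, "ty": 0, "tz": 3, "yaw": 0, "claw": 4}, {"tx": 0, "ty": 0, "tz": 4, "yaw": 0, "claw": 4}, {"tx": 0, "ty": 0, "tz": 4, "yaw": 0, "claw": 4}, {"tx": 0, "ty": 0, "tz": 0, "yaw": 0, "claw": 0}, {"tx": 1, "ty": 2, "tz": 0, "yaw": 0, "claw": 0}, {"tx": 2, "ty": 3, "tz": 0, "yaw": 0, "claw": 0}, {"tx": 2, "ty": 3, "tz": 0, "yaw": 0, "claw": 0}, {"tx": 0, "ty": 0, "tz": 0, "yaw": 0, "claw": 0}]}}

```text
time_s: 36.35
position: [0.4979, -0.232, 0.3029]
tool_rot: [[1.0, -0.013, 0.001], [-0.013, -1.0, 0.001], [0.001, -0.001, -1.0]]
ft_force: [-1.5, -1.2, -1.0]
grip_width: -0.0001
gripper_force: 0.0
```

Run:
```python
from h import *
im,d,m=snap('top','top2.png'); W=cloud(d,m); R=W.reshape(-1,3); c=im.reshape(-1,3).max(1)
near=(abs(R[:,0]-.45)<.06)&(abs(R[:,1]+.315)<.06)
k=near&(R[:,2]>.15)&(R[:,2]<.2); print('grip',k.sum(),R[k].mean(0).round(4))
k=(abs(R[:,0]-.65)<.06)&(abs(R[:,1]+.072)<.05)&(R[:,2]>.18)&(c<60); print('handle',k.sum(),np.nanmean(R[k],0).round(4),R[k].min(0),R[k].max(0))
Q=W[30:130,215:360].reshape(-1,3); k=Q[:,2]>.12; print('rack cyl',Q[k].min(0),Q[k].max(0))
print(env.observe()['position'])
```

```text
grip 107 [ 0.4467 -0.3091  0.1749]
handle 247 [ 0.6418 -0.0774  0.2059] [ 0.61852186 -0.11627983  0.19699423] [ 0.65199422 -0.0276332   0.23118767]
rack cyl [ 0.8474337  -0.11089444  0.12009072] [0.97322121 0.16040442 0.23962316]
[ 0.49709359 -0.23364086  0.30275906]
```

View pics/top2.png

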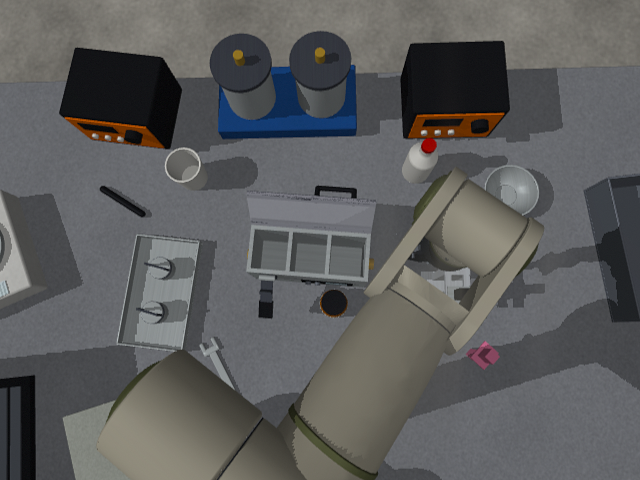

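Both canisters stand in the tray at (160,268) and (153,312), and the wells are empty. Handle bar is seen behind the lid at (335,190). I will push the lid over from behind the bar.

>>> {"method": "servo_tool", "body": {"steps": [{"tx": 1.8, "ty": 1.5, "tz": 0, "yaw": -0.4, "claw": 0}, {"tx": 1.8, "ty": 1.5, "tz": 0, "yaw": -0.4, "claw": 0}, {"tx": 1.8, "ty": 1.5, "tz": 0, "yaw": -0.4, "claw": 0}, {"tx": 1.8, "ty": 1.5, "tz": 0, "yaw": -0.4, "claw": 0}, {"tx": 1.8, "ty": 1.5, "tz": 0, "yaw": -0.4, "claw": 0}, {"tx": 1.8, "ty": 1.5, "tz": 0, "yaw": -0.4, "claw": 0}, {"tx": 1.8, "ty": 1.5, "tz": 0, "yaw": -0.4, "claw": 0}, {"tx": 1.8, "ty": 1.5, "tz": 0, "yaw": -0.4, "claw": 0}, {"tx": 1.8, "ty": 1.5, "tz": 0, "yaw": -0.4, "claw": 0}, {"tx": 2.0, "ty": 1.9, "tz": 0, "yaw": -0.4, "claw": 0}, {"tx": 0, "ty": 0, "tz": 0, "yaw": 0, "claw": 0}, {"tx": 0, "ty": 0, "tz": -3, "yaw": 0, "claw": 0}, {"tx": 0, "ty": 0, "tz": -3, "yaw": 0, "claw": 0}, {"tx": 0, "ty": 0, "tz": -2, "yaw": 0, "claw": 0}, {"tx": 0, "ty": 0, "tz": -1.6, "yaw": 0, "claw": 0}, {"tx": 0, "ty": 0, "tz": 0, "yaw": 0, "claw": 0}]}}

```text
time_s: 38.0
position: [0.6772, -0.0823, 0.2043]
tool_rot: [[0.996, -0.088, -0.005], [-0.088, -0.996, 0.001], [-0.005, -0.001, -1.0]]
ft_force: [-0.5, 0.2, 0.5]
grip_width: 0.0001
gripper_force: 0.0
```

>>> {"method": "servo_tool", "body": {"steps": [{"tx": -0.7, "ty": 0.06, "tz": 0, "yaw": 0, "claw": 0}, {"tx": -0.7, "ty": 0.06, "tz": 0, "yaw": 0, "claw": 0}, {"tx": -0.6, "ty": 0.05, "tz": 0.5, "yaw": 0, "claw": 0}, {"tx": -0.6, "ty": 0.05, "tz": 0.4, "yaw": 0, "claw": 0}, {"tx": -0.6, "ty": 0.05, "tz": 0.3, "yaw": 0, "claw": 0}, {"tx": -0.6, "ty": 0.05, "tz": 0.3, "yaw": 0, "claw": 0}, {"tx": -0.6, "ty": 0.05, "tz": 0.2, "yaw": 0, "claw": 0}, {"tx": -0.6, "ty": 0.05, "tz": 0.2, "yaw": 0, "claw": 0}, {"tx": -0.6, "ty": 0.05, "tz": 0.1, "yaw": 0, "claw": 0}, {"tx": -0.6, "ty": 0.05, "tz": 0, "yaw": 0, "claw": 0}, {"tx": -0.6, "ty": 0.05, "tz": 0, "yaw": 0, "claw": 0}, {"tx": 0, "ty": 0, "tz": 0, "yaw": 0, "claw": 0}]}}

```text
time_s: 39.2
position: [0.6095, -0.0752, 0.2263]
tool_rot: [[0.996, -0.087, -0.002], [-0.087, -0.996, 0.0], [-0.002, -0.0, -1.0]]
ft_force: [-0.2, 0.1, 0.2]
grip_width: -0.0003
gripper_force: 0.0
```

>>> {"method": "servo_tool", "body": {"steps": [{"tx": 0.5, "ty": 0, "tz": 1, "yaw": 0, "claw": 0}, {"tx": 0, "ty": -1, "tz": 4, "yaw": 0, "claw": 0}, {"tx": 0, "ty": -2, "tz": 4, "yaw": 0, "claw": 0}, {"tx": -1, "ty": -3, "tz": 2, "yaw": 0, "claw": 0}, {"tx": -2, "ty": -3, "tz": 0, "yaw": 0, "claw": 0}, {"tx": -2, "ty": -3, "tz": 0, "yaw": 0, "claw": 0}, {"tx": -2, "ty": -3, "tz": 0, "yaw": 0, "claw": 0}, {"tx": -2, "ty": -2, "tz": 0, "yaw": 0, "claw": 0}, {"tx": 0, "ty": 0, "tz": 0, "yaw": 0, "claw": 0}, {"tx": 0, "ty": 0, "tz": 0, "yaw": 0, "claw": 0}, {"tx": 0, "ty": 0, "tz": 0, "yaw": 0, "claw": 0}, {"tx": 0, "ty": 0, "tz": 0, "yaw": 0, "claw": 0}, {"tx": 0, "ty": 0, "tz": 0, "yaw": 0, "claw": 0}, {"tx": 0, "ty": 0, "tz": 0, "yaw": 0, "claw": 0}, {"tx": 0, "ty": 0, "tz": 0, "yaw": 0, "claw": 0}, {"tx": 0, "ty": 0, "tz": 0, "yaw": 0, "claw": 0}, {"tx": 0, "ty": 0, "tz": 0, "yaw": 0, "claw": 0}, {"tx": 0, "ty": 0, "tz": 0, "yaw": 0, "claw": 0}, {"tx": 0, "ty": 0, "tz": 0, "yaw": 0, "claw": 0}, {"tx": 0, "ty": 0, "tz": 0, "yaw": 0, "claw": 0}]}}

```text
time_s: 41.2
position: [0.5255, -0.2454, 0.3366]
tool_rot: [[0.996, -0.087, -0.0], [-0.087, -0.996, -0.0], [-0.0, 0.0, -1.0]]
ft_force: [0.6, 1.0, 0.3]
grip_width: 0.0003
gripper_force: 0.0
```

>>> {"method": "servo_tool", "body": {"steps": [{"tx": 0, "ty": 0, "tz": 0, "yaw": 0, "claw": 0}, {"tx": 0, "ty": 0, "tz": 0, "yaw": 0, "claw": 0}, {"tx": 0, "ty": 0, "tz": 0, "yaw": 0, "claw": 0}, {"tx": 0, "ty": 0, "tz": 0, "yaw": 0, "claw": 0}, {"tx": 0, "ty": 0, "tz": 0, "yaw": 0, "claw": 0}, {"tx": 0, "ty": 0, "tz": 0, "yaw": 0, "claw": 0}, {"tx": 0, "ty": 0, "tz": 0, "yaw": 0, "claw": 0}, {"tx": 0, "ty": 0, "tz": 0, "yaw": 0, "claw": 0}, {"tx": 0, "ty": 0, "tz": 0, "yaw": 0, "claw": 0}, {"tx": 0, "ty": 0, "tz": 0, "yaw": 0, "claw": 0}]}}

```text
time_s: 42.2
position: [0.5255, -0.2454, 0.3366]
tool_rot: [[0.996, -0.087, -0.0], [-0.087, -0.996, -0.0], [0.0, 0.0, -1.0]]
ft_force: [-0.6, 0.4, -0.7]
grip_width: 0.0001
gripper_force: 0.0
```

Run:
```python
from h import *
im,d,m=snap('top'); W=cloud(d,m); R=W.reshape(-1,3); c=im.reshape(-1,3).max(1)
k=(abs(R[:,0]-.49)<.03)&(abs(R[:,1]+.06)<.05)&(R[:,2]>.165)&(R[:,2]<.2)&(c<60); print('handle',k.sum(),np.nanmean(R[k],0))
print(tray())
i2,_,_=snap('scene','end.png')
```

```text
handle 206 [ 0.49168723 -0.06281192  0.18152922]
((466.2045593261719, 315.820068359375), (150.35894775390625, 248.2518768310547), 82.94769287109375)
```

View pics/end.png

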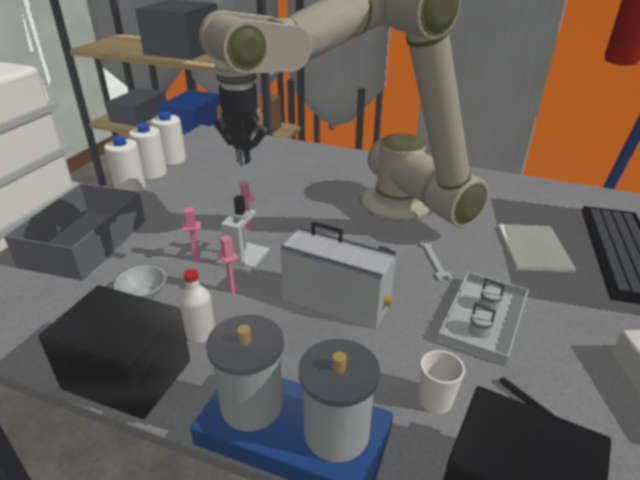

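The lid is shut (handle at (327,230)), the picker hangs on its stand at (239,210), and both canisters stand in the tray at (492,290) and (483,317). Handing in.

```bash
python3 -c "
from rig import env
print(env.close_job())"
```

```text
the job is handed in; nothing more can be done
None
```

The job is handed in at about 42 s: both canisters present (the third well was empty) stand upright in the tray, the picker hangs back on its fork stand, and the lid is shut and unlatched; I saw no verdict from the judging.

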